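# Stand the cutting dies in their racks

### The arm

A 6-joint arm with a two-finger parallel gripper is mounted at the origin on the work surface. World frame = base frame: x ahead of the robot, y to its left, z up, the work surface at z = 0. Lengths are in m, angles in rad, forces in N, time in s.
With the tool pointing down it reaches from about 0.375 to 0.9 m from the base axis. Payload 3.1 kg.
Tool frame: the origin (TCP) lies between the finger pads; the fingertips stand 19 mm ahead of it and the grasp point (between the pads) is the TCP; z points along the fingers, y is the line along which they close (so a half turn about z gives the same grasp; the last joint's range is limited). The gripper opens to 87 mm and grips with 3 to 60 N. Pads are 19 mm wide; open, the fingers measure 117 mm over their backs; the gripper's body (75 mm by 190 mm) begins 51 mm behind the grasp point.
Start: joints at [1.083, 0.527, 1.433, -0, 1.181, -0.178], TCP at [0.19, 0.595, 0.242] pointing down, gripper open.
Joint ranges: [-3.08, 3.08], [-0.75, 2.2], [0.22, 2.44], [-1.43, 4.57], [0, 2.65], [-2.85, 2.85]. Speed limits (rad/s): [2.79, 2.79, 3.14, 3.14, 3.14, 3.14].

### API

Orientations are given as a unit quaternion [x, y, z, w].
In Python, from rig import telemetry, viewer, hand_in gives the robot as it stands. The module is installed in compiled form; this text tells all that it offers.
- The arm moves only by the shell command python3 -m creep 'ROWS' [FORCE]. ROWS is JSON, a list of rows, each an object with "translation": the shift along the tool's x, y, z in mm, a list of three; "roll": the turn about the tool's z in degrees; "gripper": the finger opening in mm, from 0 to 87. In form: [{"translation": [tx, ty, tz], "roll": roll, "gripper": gripper}, ...]. A call has 1 to 5 rows; each row is the pose to reach, as a shift and turn from the pose commanded when the call began, along the tool's axes at that moment; what a row does not reach only later rows make up. A row lasts 1/12 s, in which the tool goes at most 41.7 mm and 7.16 degrees, less where a joint would pass 70% of its speed; a pose out of reach is approached as far as the arm can. A call with a gripper value outside its range is refused whole. The fingers move at their own pace and stop on an object; FORCE is the grip in N (left out, the last holds). Time passes only in rows, so rows that repeat a pose let the fingers close. It gives the time, the measured TCP pose, the force, the opening and the grip force at its end, in the units of the state.
- telemetry.get_obs(): the state, without advancing time (a new reading comes with each control period).
- viewer.camera(name): name is "scene" or "side" or "wrist"; returns the picture (480x640x3 uint8, blue, green, red); there is no depth.
- viewer.camera_info(name): a dict with "intrinsics" (3x3 intrinsics, pixels), "rvec" (rotation vector, rad) and "tvec" (3), from world to camera coordinates, as OpenCV has them; the wrist camera has in their place "hand_eye" (4x4, takes a point from camera to tool coordinates, whose origin is the TCP and whose axes are the flange's). Camera axes: x right, y down, z forward; pixel columns grow to the right and rows downward; lengths in m; the calibration is good to about 2 mm. A picture is of the moment at which its call begins: read the wrist's pose just before it. camera_info takes no time and is no camera call.
- hand_in(): hands the job in; it is judged then, once.
Trained networks look in the newest picture that a camera, given by its name, has taken for a name from the list of things; names that differ only in an ending like _2 or _b are one class to them, and where a whole thing is asked for, a point or a joint stands for the part that bears it (a point fixed in the world has none). Each returns a list of dicts, best first, with "p" (0 to 1); they miss things now and then, are a little off and sometimes report something else, mostly with a low value. They report only what shows in the picture. A call takes as long as a camera call. They do not tell look-alikes from the thing itself.
- viewer.recognise(camera, thing): "bbox" ([left, top, width, height] in pixels, round what is visible of it).
The state is a dict: "time": time; "q": joint angles; "joint_velocities": joint speeds; "joint_torque": joint torques, N m; "position": TCP position; "tool_rot": TCP orientation; "ft_force": force on the tool from outside, world axes, zero at the start; "moment": the same for the moment, N m; "grip_width": finger opening in m; "grip_force": force on a finger pad.
Only numpy, scipy, OpenCV 4.12 (cv2) and the standard library are available. Lean on these libraries where they do the work, as an engineer would, in place of code of your own. Each camera call takes 0.05 s, during which the arm holds its last target. There are 200 camera calls.

### The job

Put the steel cutting dies away in this shoe workshop. Lift the loose cover plate off the taller rack and lay it flat on the bench, grip bar up, then stand every die upright on its short end in a pocket of its own: the long dies in the lower rack, the short dies in the taller rack, so that all the tops come level. Leave the jar, the hammer and the tin where they are.

Things in the scene. Friction and masses are not known exactly. Their poses are not given: they have to be found in the camera images.
- die_a: strip-steel cutting die: a plain steel rectangular frame closed by a web plate half way, 130 mm long (body x), 58 mm wide (y), 25 mm thick (z), 5 mm walls, about 0.2 kg, the same from both sides and both ends; origin at its centre (12.5 mm above the bench as it lies flat). One of the long dies. Always present.
- die_b: strip-steel cutting die: a plain steel rectangular frame closed by a web plate half way, 130 mm long (body x), 58 mm wide (y), 25 mm thick (z), 5 mm walls, about 0.2 kg, the same from both sides and both ends; origin at its centre (12.5 mm above the bench as it lies flat). One of the long dies. May be absent in some runs.
- die_c: strip-steel cutting die: a plain steel rectangular frame closed by a web plate half way, 130 mm long (body x), 58 mm wide (y), 25 mm thick (z), 5 mm walls, about 0.2 kg, the same from both sides and both ends; origin at its centre (12.5 mm above the bench as it lies flat). One of the long dies. May be absent in some runs.
- die_d: strip-steel cutting die: a plain steel rectangular frame closed by a web plate half way, 100 mm long (body x), 58 mm wide (y), 25 mm thick (z), 5 mm walls, about 0.2 kg, the same from both sides and both ends; origin at its centre (12.5 mm above the bench as it lies flat). One of the short dies. Always present.
- die_e: strip-steel cutting die: a plain steel rectangular frame closed by a web plate half way, 100 mm long (body x), 58 mm wide (y), 25 mm thick (z), 5 mm walls, about 0.2 kg, the same from both sides and both ends; origin at its centre (12.5 mm above the bench as it lies flat). One of the short dies. May be absent in some runs.
- low_rack: fixed plywood rack, 175 (x) by 78 (y) mm, the lower one, for long dies; origin at the centre of its underside. Three pockets, 33 (x) by 66 (y) mm, centred at x = -41, 0, +41 mm, floor 20 mm above the bench. Ribs between them and end blocks (44 mm wide in y) rise 50 mm above that floor, side boards 45 mm. Long dies stood in it top out at 150 mm.
- high_rack: fixed plywood rack, 175 (x) by 78 (y) mm, the taller one, for short dies; origin at the centre of its underside. Three pockets, 33 (x) by 66 (y) mm, centred at x = -41, 0, +41 mm, floor 50 mm above the bench. Ribs between them and end blocks (44 mm wide in y) rise 50 mm above that floor, side boards 45 mm. 12 mm high pins on the end blocks, x = -72.5, +72.5 mm.
- cover: loose grey cover plate, 175 (x) by 76 (y) by 6 mm, 0.25 kg, origin at the centre of its underside. Two 16 mm holes at x = -72.5, +72.5 mm sit loosely over the taller rack's pins; at the start its underside is 100 mm above the bench. A wooden grip bar stands on its middle, 70 mm along x, 20 mm along y, its top 36 mm above the underside.
- glue_jar: bystander: closed glue jar, 70 mm across, 100 mm high, origin under its centre. Leave alone.
- mallet: bystander: hammer about 260 mm long lying on the bench, handle towards its -x, head under 120 mm wide, origin under its middle. Leave alone.
- tack_tin: bystander: closed tin, 80 mm across, 70 mm high, origin under its centre. Leave alone.
Things that resemble listed ones, but are neither listed nor needed, are in the scene too. Leave any purple or yellow look-alike of the die_d alone.

How it is judged:
On the way:
1. the cover plate is off the taller rack and lies flat on the bench, grip bar up (height (world z) of cover below 0.006 m and angle between cover's own z axis and vertical below 0.06 rad and linear speed of cover below 0.03 m/s), for 0.2 s.
At the end, for the whole second after the job is handed in: The cover lies flat on the bench, grip bar up. Each long die stands on its short end in a pocket of the lower rack, each short die in the taller rack: within 0.1 rad of vertical, on the pocket floor (5 mm), released and at rest (all of step 1 and angle between the x axis of each of die_a, die_b, die_c and the z axis of low_rack, either way round below 0.1 rad and x of die_a in the frame of low_rack between -0.06 and 0.06 m and y of die_a in the frame of low_rack between -0.02 and 0.02 m and z of die_a in the frame of low_rack between 0.08 and 0.09 m and linear speed of each of die_a, die_b, die_c, die_d, die_e below 0.03 m/s and x of die_b in the frame of low_rack between -0.06 and 0.06 m and y of die_b in the frame of low_rack between -0.02 and 0.02 m and z of die_b in the frame of low_rack between 0.08 and 0.09 m and x of die_c in the frame of low_rack between -0.06 and 0.06 m and y of die_c in the frame of low_rack between -0.02 and 0.02 m and z of die_c in the frame of low_rack between 0.08 and 0.09 m and angle between the x axis of each of die_d, die_e and the z axis of high_rack, either way round below 0.1 rad and x of die_d in the frame of high_rack between -0.06 and 0.06 m and y of die_d in the frame of high_rack between -0.02 and 0.02 m and z of die_d in the frame of high_rack between 0.095 and 0.105 m and x of die_e in the frame of high_rack between -0.06 and 0.06 m and y of die_e in the frame of high_rack between -0.02 and 0.02 m and z of die_e in the frame of high_rack between 0.095 and 0.105 m); the robot touches nothing.
It fails at once if the glue jar is pushed or knocked more than 30 mm from its place (distance of glue_jar from where it was at the start of the episode above 0.03 m).
It fails at once if the hammer is pushed or knocked more than 30 mm from its place (distance of mallet from where it was at the start of the episode above 0.03 m).
It fails at once if the tin is pushed or knocked more than 30 mm from its place (distance of tack_tin from where it was at the start of the episode above 0.03 m).
Of die_b, die_c, die_e only 2 to 3 are there at a start; the rules pass over those that are not, and their reading is None.
At some moment in a run one of die_a, die_b, die_c, die_d, die_e may be knocked a few centimetres aside while the robot is not near it.
It also fails if it takes over 210 s, if anything falls off the work surface, if the arm or the gripper's body presses on something with over 40 N, if the wrist force passes 120 N, or if a joint passes its speed limit or range.

## Working session

There is one attempt and no reset: what is moved stays moved. The work goes in short steps, Python scripts to look and compute and a shell command to move; the robot and the scene stay as the last step left them, time stands still between calls to the robot, and variables do not carry over. Pictures are saved under pics/ and viewed, at most 14 in all, crops included, and the job is handed in when it is done.

```bash
ls; mkdir -p pics; python3 - <<'E'
from rig import telemetry, viewer
import cv2, numpy as np
o=telemetry.get_obs(); print({k:np.round(v,3).tolist() for k,v in o.items()})
for n in ["scene","side","wrist"]:
    im=viewer.camera(n); cv2.imwrite(f"pics/{n}0.png",im); print(n,{k:np.round(v,4).tolist() for k,v in viewer.camera_info(n).items()})
E
```

```text
pics
{'time': 0.0, 'q': [1.084, 0.528, 1.434, 0.0, 1.181, -0.179], 'joint_velocities': [0.001, -0.002, -0.002, 0.0, 0.0, -0.0], 'joint_torque': [-0.001, -44.004, -17.659, 0.063, 0.058, -0.0], 'position': [0.19, 0.595, 0.241], 'tool_rot': [0.154, 0.988, -0.001, -0.0], 'ft_force': [-1.119, -0.235, -0.855], 'moment': [0.024, -0.009, 0.03], 'grip_force': 0.0, 'grip_width': 0.087}
scene {'intrinsics': [[513.519, 0.0, 323.9759], [0.0, 513.519, 235.8784], [0.0, 0.0, 1.0]], 'rvec': [1.9721, 1.571, -0.5976], 'tvec': [-0.0075, -0.3276, 1.8212]}
side {'intrinsics': [[459.1496, 0.0, 312.624], [0.0, 459.1496, 245.3398], [0.0, 0.0, 1.0]], 'rvec': [2.2614, -0.8307, 0.3222], 'tvec': [-0.4563, 0.2623, 0.9877]}
wrist {'intrinsics': [[342.603, 0.0, 319.5128], [0.0, 342.603, 241.2952], [0.0, 0.0, 1.0]], 'hand_eye': [[-0.0, -0.9688, -0.2479, 0.0678], [1.0, 0.0001, -0.0006, 0.0002], [0.0006, -0.2479, 0.9688, -0.1425], [0.0, 0.0, 0.0, 1.0]]}
```

View pics/scene0.png

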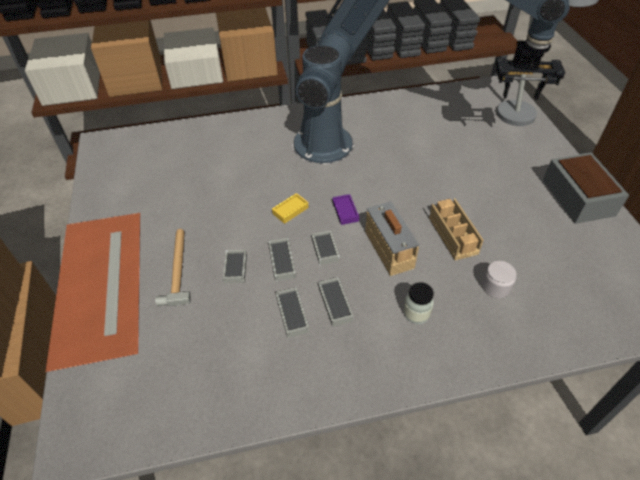

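View pics/side0.png

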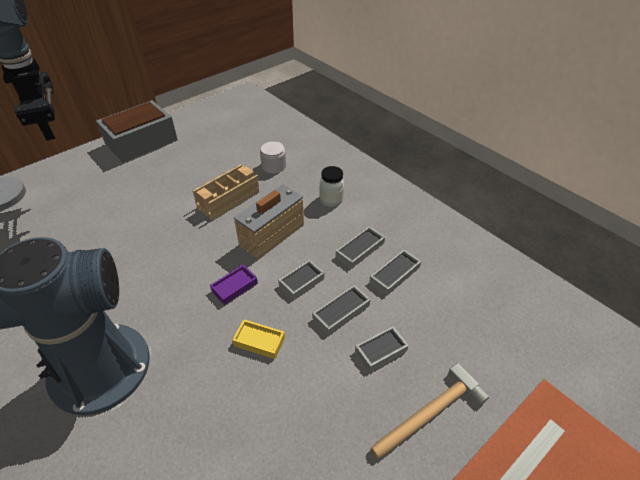

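```bash
cat > h.py <<'E'
from rig import telemetry, viewer
import cv2, numpy as np
from scipy.spatial.transform import Rotation as R
def pose(n,o=None):  # world->camera R,t
    c=viewer.camera_info(n); K=np.array(c['intrinsics'])
    if n=='wrist':
        o=o or telemetry.get_obs(); T=np.eye(4); T[:3,:3]=R.from_quat(o['tool_rot']).as_matrix(); T[:3,3]=o['position']
        M=np.linalg.inv(T@np.array(c['hand_eye'])); return K,M[:3,:3],M[:3,3]
    return K,R.from_rotvec(np.ravel(c['rvec'])).as_matrix(),np.ravel(c['tvec'])
def toplane(P,uv,z):
    K,Rm,t=P; uv=np.atleast_2d(np.float64(uv)); d=np.c_[uv,np.ones(len(uv))]@np.linalg.inv(K).T@Rm; c=-Rm.T@t
    return (c+d*((z-c[2])/d[:,2:]))[:,:2]
def proj(P,X):
    K,Rm,t=P; p=(np.atleast_2d(X)@Rm.T+t)@K.T; return p[:,:2]/p[:,2:]
def ortho(P,im,z,x0,x1,y0,y1,s=1000):
    """top view of plane z, s px per m; image right=-y, up=+x"""
    w=np.float32([[x0,y0],[x0,y1],[x1,y1],[x1,y0]]); px=proj(P,np.c_[w,np.full(4,z)]).astype(np.float32)
    q=np.float32([[(y1-b)*s,(x1-a)*s] for a,b in w]); H=cv2.getPerspectiveTransform(px,q)
    return cv2.warpPerspective(im,H,(int((y1-y0)*s),int((x1-x0)*s)),flags=cv2.INTER_CUBIC)
E
python3 - <<'E'
from h import *
for n in ["scene","side"]:
    P=pose(n); viewer.camera(n)
    for th,z in [("die_a",.0125),("die_d",.0125),("low_rack",.04),("high_rack",.06),("cover",.1),("glue_jar",.05),("mallet",.02),("tack_tin",.035)]:
        for r in viewer.recognise(n,th):
            b=r['bbox']; print(n,th,round(r['p'],2),np.round(b),np.round(toplane(P,[b[0]+b[2]/2,b[1]+b[3]/2],z)[0],3))
im=cv2.imread('pics/side0.png'); cv2.imwrite('pics/ortho0.png',ortho(pose('side'),im,.025,.2,.85,-.5,.4,850))
E
```

```text
scene die_a 0.97 [318. 277.  35.  49.] [ 0.668 -0.113]
scene die_a 0.89 [270. 238.  27.  38.] [ 0.489 -0.223]
scene die_a 0.85 [277. 288.  30.  50.] [ 0.679 -0.233]
scene die_a 0.76 [223. 250.  24.  34.] [ 0.492 -0.361]
scene die_a 0.64 [274. 195.  33.  28.] [ 0.304 -0.168]
scene die_a 0.62 [312. 233.  26.  34.] [ 0.488 -0.099]
scene die_a 0.61 [330. 196.  29.  26.] [ 0.345 -0.004]
scene die_d 0.97 [318. 277.  35.  49.] [ 0.668 -0.113]
scene die_d 0.89 [270. 238.  27.  38.] [ 0.489 -0.223]
scene die_d 0.85 [277. 288.  30.  50.] [ 0.679 -0.233]
scene die_d 0.76 [223. 250.  24.  34.] [ 0.492 -0.361]
scene die_d 0.64 [274. 195.  33.  28.] [ 0.304 -0.168]
scene die_d 0.62 [312. 233.  26.  34.] [ 0.488 -0.099]
scene die_d 0.61 [330. 196.  29.  26.] [ 0.345 -0.004]
scene low_rack 0.65 [431. 195.  54.  70.] [0.526 0.29 ]
scene high_rack 0.61 [362. 209.  54.  67.] [0.544 0.074]
scene cover 0.67 [367. 202.  52.  48.] [0.52  0.086]
scene mallet 0.76 [156. 231.  36.  74.] [ 0.462 -0.528]
scene tack_tin 0.76 [478. 261.  38.  40.] [0.717 0.323]
side die_a 0.91 [369. 251.  54.  44.] [ 0.669 -0.239
[... 541 characters left out ...]
 die_d 0.79 [279. 263.  48.  38.] [ 0.474 -0.108]
side die_d 0.78 [356. 325.  52.  50.] [ 0.485 -0.368]
side die_d 0.76 [210. 266.  49.  40.] [ 0.339 -0.009]
side die_d 0.56 [313. 284.  56.  52.] [ 0.488 -0.232]
side die_d 0.2 [238. 187.  64.  44.] [0.57 0.16]
side low_rack 0.94 [190. 166.  70.  53.] [0.498 0.274]
side high_rack 0.92 [234. 191.  70.  68.] [0.504 0.065]
side cover 0.63 [234. 187.  69.  45.] [0.515 0.075]
side glue_jar 0.76 [317. 168.  28.  39.] [0.738 0.082]
side glue_jar 0.26 [278. 260.  49.  41.] [ 0.456 -0.129]
side mallet 0.79 [372. 362. 117.  96.] [ 0.458 -0.525]
side mallet 0.43 [278. 262.  49.  37.] [ 0.472 -0.111]
side tack_tin 0.82 [260. 142.  26.  33.] [0.706 0.321]
```

View pics/ortho0.png

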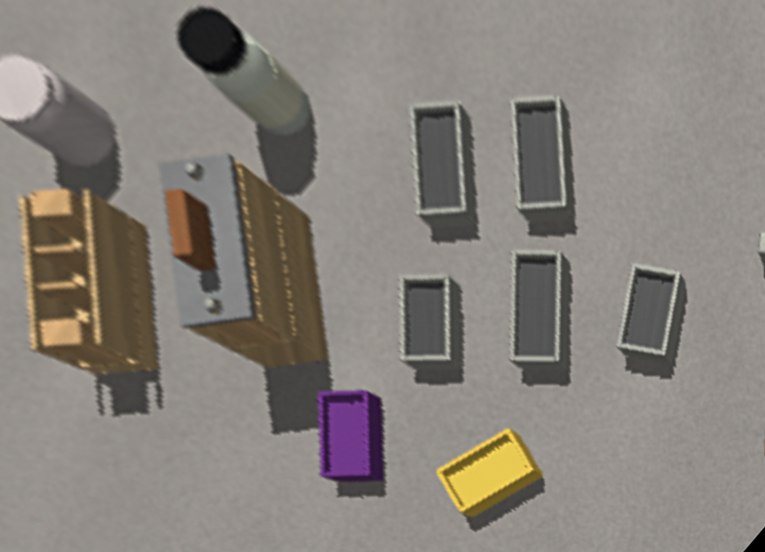

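```bash
python3 - <<'E'
from h import *
for n in ["side","scene"]:
    im=cv2.imread(f'pics/{n}0.png'); P=pose(n)
    o=ortho(P,im,.025,.35,.8,-.45,0,2000); hsv=cv2.cvtColor(o,cv2.COLOR_BGR2HSV)
    g=cv2.GaussianBlur(o,(9,9),0).max(2); 
    m=(g>150).astype(np.uint8) if n=="side" else (g>145).astype(np.uint8)
    cs,_=cv2.findContours(m,cv2.RETR_EXTERNAL,cv2.CHAIN_APPROX_NONE)
    print(n,np.percentile(g,[10,50,90,98]))
    for c in cs:
        r=cv2.minAreaRect(c)
        if min(r[1])>60: print(np.round([.8-r[0][1]/2000,-r[0][0]/2000],4),np.round(np.array(r[1])/2000,4),round(r[2],1))
a=[ortho(pose(n),cv2.imread(f'pics/{n}0.png'),z,*b,1500) for n in("side","scene") for z,b in((.106,(.42,.66,-.02,.2)),(.07,(.42,.66,.17,.39)))]
cv2.imwrite('pics/racks.png',np.hstack(a)[:, :] if 0 else cv2.resize(np.vstack([np.hstack(a[:2]),np.hstack(a[2:])]),(550,600)))
E
```

```text
side [ 83. 150. 155. 164.]
[ 0.3785 -0.2513] [0.0383 0.0552] 85.5
[ 0.4115 -0.3488] [0.122  0.1495] 90.0
[ 0.7758 -0.1789] [0.0718 0.0826] 34.9
[ 0.5752 -0.2195] [0.4495 0.439 ] 90.0
scene [ 91. 141. 145. 149.]
[ 0.4055 -0.3408] [0.079 0.119] 23.0
[ 0.4477 -0.0209] [0.078  0.0471] 84.2
[ 0.479  -0.0836] [0.1204 0.0537] 76.6
[ 0.779  -0.3491] [0.0687 0.0484] 23.6
[ 0.7623 -0.0222] [0.0755 0.0445] 90.0
```

View pics/racks.png

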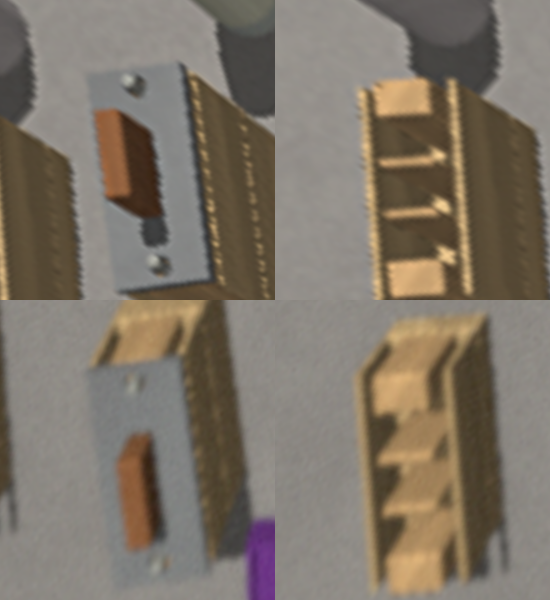

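```bash
cat >> h.py <<'E'
def go(x,y,z,yaw):
    """print tool shift (mm) and roll (deg) from measured pose; yaw = world angle of tool y minus 90 (deg)"""
    o=telemetry.get_obs(); M=R.from_quat(o['tool_rot']).as_matrix(); d=np.array([x,y,z])-o['position']
    w=np.degrees(np.arctan2(M[1,1],M[0,1]))-90; r=-((yaw-w+90)%180-90)
    print('t',round(o['time'],1),'pos',np.round(o['position'],4),'yaw',round(w,1),'q6',round(o['q'][5],2),'grip',round(o['grip_width'],4),round(o['grip_force'],1),'F',np.round(o['ft_force'],1),'| shift',np.round(M.T@d*1000,1),'roll',round(r,1))
E
T=-0; python3 -m creep '[{"translation":[-31,-26,0],"roll":0,"gripper":87},{"translation":[-62,-52,0],"roll":0,"gripper":87},{"translation":[-94,-78,0],"roll":0,"gripper":87},{"translation":[-126,-104,0],"roll":0,"gripper":87},{"translation":[-157,-130,0],"roll":0,"gripper":87}]'
python3 -m creep '[{"translation":[-31,-26,0],"roll":0,"gripper":87},{"translation":[-62,-52,0],"roll":0,"gripper":87},{"translation":[-94,-78,0],"roll":0,"gripper":87},{"translation":[-126,-104,0],"roll":0,"gripper":87},{"translation":[-157,-130,0],"roll":0,"gripper":87}]'
python3 -m creep '[{"translation":[-31,-26,0],"roll":-6,"gripper":87},{"translation":[-62,-52,0],"roll":-12,"gripper":87},{"translation":[-94,-78,0],"roll":-18,"gripper":87},{"translation":[-126,-104,0],"roll":-23,"gripper":87},{"translation":[-157,-130,0],"roll":-26,"gripper":87}]'
python3 - <<'E'
from h import *
go(.52,.081,.24,8)
P=pose('wrist'); im=viewer.camera('wrist')
go(.52,.081,.24,8)
cv2.imwrite('pics/w1.png',im)
cv2.imwrite('pics/w1o.png',np.hstack([ortho(P,im,z,.4,.66,-.04,.4,900) for z in(.106,.07)]))
E
```

```text
time: 1.47
position: [0.3007, 0.4224, 0.2417]
tool_rot: [0.153, 0.988, 0.0, 0.0]
ft_force: [0.3, 0.2, 0.5]
grip_width: 0.0871
grip_force: 0.0
time: 1.88
position: [0.4111, 0.2506, 0.2419]
tool_rot: [0.154, 0.988, 0.0, 0.0]
ft_force: [1.5, 0.2, 0.1]
grip_width: 0.0873
grip_force: 0.0
time: 2.3
position: [0.5211, 0.0788, 0.2418]
tool_rot: [-0.074, 0.997, 0.0, 0.0]
ft_force: [-0.6, 1.2, -0.0]
grip_width: 0.087
grip_force: 0.0
t 2.3 pos [0.5211 0.0788 0.2418] yaw 8.5 q6 -1.78 grip 0.087 0.0 F [-0.6  1.2 -0. ] | shift [0.8 2.4 1.8] roll 0.5
t 2.4 pos [0.5273 0.0721 0.2423] yaw 8.3 q6 -1.78 grip 0.0869 0.0 F [ 3.8 -3.7 -0.2] | shift [5.9 9.8 2.2] roll 0.3
```

View pics/w1o.png

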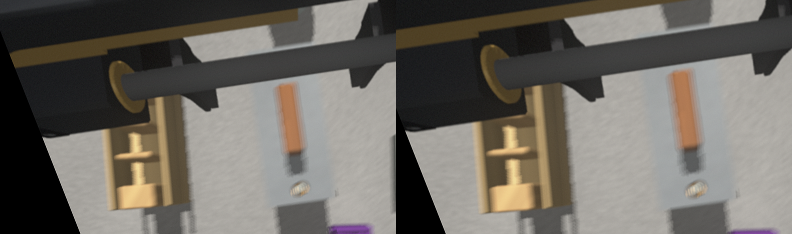

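```bash
python3 -m creep '[{"translation":[0,0,35],"roll":0,"gripper":87},{"translation":[0,0,70],"roll":0,"gripper":87},{"translation":[0,0,95],"roll":0,"gripper":87},{"translation":[0,0,108],"roll":0,"gripper":87},{"translation":[0,0,112],"roll":0,"gripper":87}]'
python3 -m creep '[{"translation":[0,0,0],"roll":0,"gripper":10},{"translation":[0,0,0],"roll":0,"gripper":10},{"translation":[0,0,0],"roll":0,"gripper":10},{"translation":[0,0,0],"roll":0,"gripper":10},{"translation":[0,0,0],"roll":0,"gripper":10}]' 40
python3 -m creep '[{"translation":[0,0,0],"roll":0,"gripper":10},{"translation":[0,0,-5],"roll":0,"gripper":10},{"translation":[0,0,-20],"roll":0,"gripper":10},{"translation":[0,0,-40],"roll":0,"gripper":10},{"translation":[0,0,-55],"roll":0,"gripper":10}]'
```

```text
time: 2.77
position: [0.5184, 0.0808, 0.1271]
tool_rot: [-0.072, 0.997, 0.0, -0.003]
ft_force: [-0.8, -0.3, 0.3]
grip_width: 0.087
grip_force: 0.0
time: 3.18
position: [0.5208, 0.0808, 0.1307]
tool_rot: [-0.073, 0.997, -0.0, 0.001]
ft_force: [-0.1, 0.1, -0.5]
grip_width: 0.0614
grip_force: 0.0
time: 3.6
position: [0.5203, 0.0807, 0.186]
tool_rot: [-0.072, 0.997, -0.0, 0.0]
ft_force: [0.0, -0.2, -0.1]
grip_width: 0.0285
grip_force: 0.0
```

```bash
python3 -m creep '[{"translation":[0,0,0],"roll":0,"gripper":60},{"translation":[0,0,0],"roll":0,"gripper":60},{"translation":[0,0,0],"roll":0,"gripper":60},{"translation":[0,0,0],"roll":0,"gripper":60},{"translation":[0,0,0],"roll":0,"gripper":60}]' 40
python3 -m creep '[{"translation":[0,0,25],"roll":0,"gripper":60},{"translation":[0,0,45],"roll":0,"gripper":60},{"translation":[0,0,55],"roll":0,"gripper":60},{"translation":[0,0,55],"roll":0,"gripper":10},{"translation":[0,0,55],"roll":0,"gripper":10}]'
python3 -m creep '[{"translation":[0,0,0],"roll":0,"gripper":10},{"translation":[0,0,0],"roll":0,"gripper":10},{"translation":[0,0,0],"roll":0,"gripper":10},{"translation":[0,0,0],"roll":0,"gripper":10},{"translation":[0,0,0],"roll":0,"gripper":10}]'
python3 -m creep '[{"translation":[0,0,0],"roll":0,"gripper":10},{"translation":[0,0,0],"roll":0,"gripper":10},{"translation":[0,0,0],"roll":0,"gripper":10}]'
```

```text
time: 4.02
position: [0.5194, 0.0808, 0.1836]
tool_rot: [-0.072, 0.997, 0.0, -0.001]
ft_force: [-0.0, -0.7, -0.5]
grip_width: 0.0536
grip_force: 0.0
time: 4.43
position: [0.5197, 0.0807, 0.1289]
tool_rot: [-0.072, 0.997, 0.0, -0.001]
ft_force: [0.4, -0.6, 0.5]
grip_width: 0.0531
grip_force: 0.0
time: 4.85
position: [0.5204, 0.0807, 0.1301]
tool_rot: [-0.072, 0.997, -0.0, 0.001]
ft_force: [-0.2, -0.3, -0.0]
grip_width: 0.0217
grip_force: 0.0
time: 5.1
position: [0.5204, 0.0807, 0.1301]
tool_rot: [-0.072, 0.997, -0.0, 0.0]
ft_force: [-0.6, -0.1, 5.0]
grip_width: 0.0199
grip_force: 40.0
```

```bash
python3 -m creep '[{"translation":[0,0,-6],"roll":0,"gripper":10},{"translation":[0,0,-18],"roll":0,"gripper":10},{"translation":[0,0,-32],"roll":0,"gripper":10},{"translation":[0,0,-45],"roll":0,"gripper":10},{"translation":[0,0,-50],"roll":0,"gripper":10}]'
python3 -m creep '[{"translation":[4,20,0],"roll":0,"gripper":10},{"translation":[10,55,0],"roll":0,"gripper":10},{"translation":[16,92,0],"roll":0,"gripper":10},{"translation":[24,130,0],"roll":0,"gripper":10},{"translation":[30,168,0],"roll":0,"gripper":10}]'
python3 -m creep '[{"translation":[6,38,0],"roll":0,"gripper":10},{"translation":[12,76,0],"roll":0,"gripper":10},{"translation":[19,115,0],"roll":0,"gripper":10},{"translation":[25,150,0],"roll":0,"gripper":10},{"translation":[30,180,0],"roll":0,"gripper":10}]'
python3 -m creep '[{"translation":[3,25,20],"roll":0,"gripper":10},{"translation":[5,45,50],"roll":0,"gripper":10},{"translation":[5,55,90],"roll":0,"gripper":10},{"translation":[5,55,120],"roll":0,"gripper":10},{"translation":[5,55,138],"roll":0,"gripper":10}]'
python3 -m creep '[{"translation":[0,0,4],"roll":0,"gripper":10},{"translation":[0,0,8],"roll":0,"gripper":10},{"translation":[0,0,11],"roll":0,"gripper":10},{"translation":[0,0,11],"roll":0,"gripper":10}]'
```

```text
time: 5.52
position: [0.5205, 0.0808, 0.1807]
tool_rot: [-0.073, 0.997, -0.0, 0.001]
ft_force: [-1.0, -0.3, -2.0]
grip_width: 0.0199
grip_force: 40.0
time: 5.93
position: [0.4645, 0.2436, 0.1789]
tool_rot: [-0.072, 0.997, -0.0, -0.001]
ft_force: [0.8, -0.2, -2.7]
grip_width: 0.0197
grip_force: 40.0
time: 6.35
position: [0.4086, 0.4184, 0.1788]
tool_rot: [-0.073, 0.997, -0.0, -0.001]
ft_force: [0.6, -0.2, -2.4]
grip_width: 0.0197
grip_force: 40.0
time: 6.77
position: [0.3947, 0.4692, 0.0371]
tool_rot: [-0.073, 0.997, -0.002, -0.003]
ft_force: [0.3, -0.2, -3.8]
grip_width: 0.0196
grip_force: 40.0
time: 7.1
position: [0.3983, 0.4704, 0.0313]
tool_rot: [-0.072, 0.997, 0.0, 0.001]
ft_force: [0.1, -1.6, -1.8]
grip_width: 0.0202
grip_force: 40.0
```

```bash
python3 -m creep '[{"translation":[0,0,1],"roll":0,"gripper":60},{"translation":[0,0,1],"roll":0,"gripper":60},{"translation":[0,0,1],"roll":0,"gripper":60},{"translation":[0,0,1],"roll":0,"gripper":60},{"translation":[0,0,1],"roll":0,"gripper":60}]'
python3 -m creep '[{"translation":[0,0,-40],"roll":0,"gripper":60},{"translation":[0,0,-80],"roll":0,"gripper":60},{"translation":[0,0,-120],"roll":0,"gripper":60},{"translation":[-10,-35,-160],"roll":0,"gripper":70},{"translation":[-20,-70,-190],"roll":0,"gripper":70}]'
python3 -m creep '[{"translation":[-20,-36,-10],"roll":0,"gripper":70},{"translation":[-40,-72,-20],"roll":0,"gripper":70},{"translation":[-60,-108,-30],"roll":0,"gripper":70},{"translation":[-80,-144,-40],"roll":0,"gripper":70},{"translation":[-100,-170,-50],"roll":0,"gripper":70}]'
python3 -m creep '[{"translation":[-20,-36,-10],"roll":0,"gripper":70},{"translation":[-40,-72,-20],"roll":0,"gripper":70},{"translation":[-60,-108,-30],"roll":0,"gripper":70},{"translation":[-80,-144,-40],"roll":0,"gripper":70},{"translation":[-100,-180,-50],"roll":0,"gripper":70}]'
python3 -m creep '[{"translation":[-20,-36,-10],"roll":2,"gripper":70},{"translation":[-40,-72,-20],"roll":4,"gripper":70},{"translation":[-60,-108,-30],"roll":6,"gripper":70},{"translation":[-80,-144,-40],"roll":8,"gripper":70},{"translation":[-100,-180,-45],"roll":8,"gripper":70}]'
python3 - <<'E'
from h import *
go(.74,-.19,.36,0)
viewer.camera('side'); im=viewer.camera('side'); cv2.imwrite('pics/side2.png',im)
print([ (round(r['p'],2),np.round(toplane(pose('side'),[r['bbox'][0]+r['bbox'][2]/2,r['bbox'][1]+r['bbox'][3]/2],.015),3)) for r in viewer.recognise('side','cover')])
go(.74,-.19,.36,0)
E
```

```text
time: 7.52
position: [0.398, 0.4704, 0.0303]
tool_rot: [-0.072, 0.997, 0.0, 0.001]
ft_force: [-0.2, 0.0, -0.1]
grip_width: 0.0454
grip_force: 0.0
time: 7.93
position: [0.422, 0.4172, 0.2108]
tool_rot: [-0.074, 0.997, 0.001, 0.002]
ft_force: [1.0, -0.2, 0.0]
grip_width: 0.0652
grip_force: 0.0
time: 8.35
position: [0.5458, 0.2596, 0.2586]
tool_rot: [-0.072, 0.997, -0.0, -0.0]
ft_force: [0.3, 0.8, -0.5]
grip_width: 0.07
grip_force: 0.0
time: 8.77
position: [0.669, 0.0995, 0.3078]
tool_rot: [-0.072, 0.997, 0.0, 0.0]
ft_force: [-0.1, 0.2, -0.6]
grip_width: 0.0696
grip_force: 0.0
time: 9.18
position: [0.7926, -0.0619, 0.3536]
tool_rot: [-0.002, 1.0, -0.0, 0.001]
ft_force: [1.1, -0.1, 0.2]
grip_width: 0.0699
grip_force: 0.0
t 9.2 pos [ 0.7926 -0.0619  0.3536] yaw 0.2 q6 -1.79 grip 0.0699 0.0 F [ 1.1 -0.1  0.2] | shift [  53.1 -127.9   -6.4] roll 0.2
[(0.58, array([[0.391, 0.451]]))]
t 9.3 pos [ 0.7927 -0.0642  0.3503] yaw 0.0 q6 -1.79 grip 0.0703 0.0 F [-0.9  0.6 -0.3] | shift [  52.8 -125.7   -9.6] roll 0.0
```

```bash
python3 - <<'E'
from h import *
o=telemetry.get_obs(); P=pose('wrist',o); im=viewer.camera('wrist')
cv2.imwrite('pics/w2.png',im); np.savez('pics/w2.npz',*P)
E
python3 -m creep '[{"translation":[40,10,0],"roll":0,"gripper":87},{"translation":[80,20,0],"roll":0,"gripper":87},{"translation":[120,30,0],"roll":0,"gripper":87},{"translation":[150,40,0],"roll":0,"gripper":87},{"translation":[150,40,0],"roll":0,"gripper":87}]'
python3 -m creep '[{"translation":[0,0,0],"roll":0,"gripper":87},{"translation":[0,0,0],"roll":0,"gripper":87},{"translation":[0,0,0],"roll":0,"gripper":87}]'
python3 - <<'E'
from h import *
o=telemetry.get_obs(); P3=pose('wrist',o); im3=viewer.camera('wrist')
cv2.imwrite('pics/w3.png',im3); np.savez('pics/w3.npz',*P3)
f=np.load('pics/w2.npz'); P2=[f[k] for k in f.files]; im2=cv2.imread('pics/w2.png')
b=(.38,.78,-.42,.37)
cv2.imwrite('pics/o23.png',np.vstack([ortho(P2,im2,.025,.52,.76,*b[2:],1000),ortho(P3,im3,.025,.38,.7,*b[2:],1000)]))
E
```

```text
time: 9.8
position: [0.6324, -0.0161, 0.3512]
tool_rot: [-0.005, 1.0, 0.002, -0.005]
ft_force: [-0.4, 1.2, -0.4]
grip_width: 0.0864
grip_force: 0.0
time: 10.05
position: [0.6425, -0.0207, 0.3522]
tool_rot: [-0.003, 1.0, -0.0, 0.001]
ft_force: [-0.1, -0.5, 0.4]
grip_width: 0.0868
grip_force: 0.0
```

View pics/o23.png

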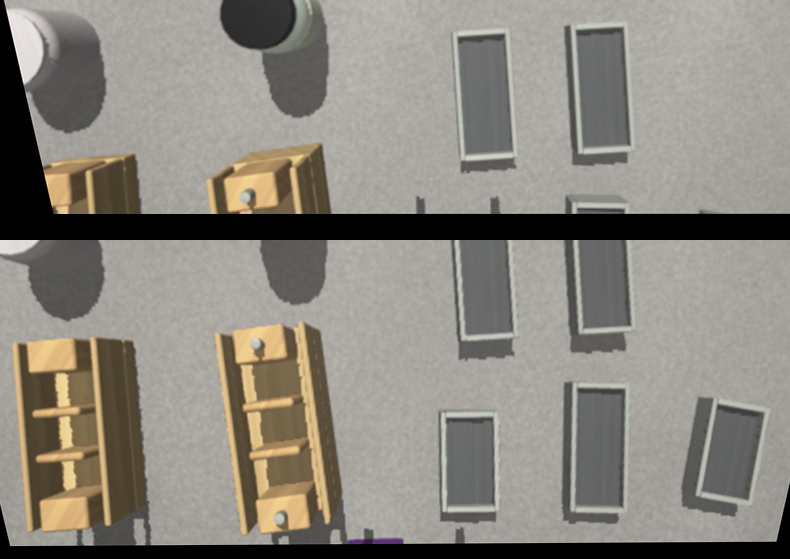

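```bash
python3 - <<'E'
from h import *
f=np.load('pics/w3.npz'); P=[f[k] for k in f.files]; im=cv2.imread('pics/w3.png')
cv2.imwrite('pics/o3r.png',np.hstack([ortho(P,im,.07,.4,.62,.22,.35,2500),ortho(P,im,.10,.4,.62,.01,.15,2500)]))
E
```

```text
(no output)
```

View pics/o3r.png

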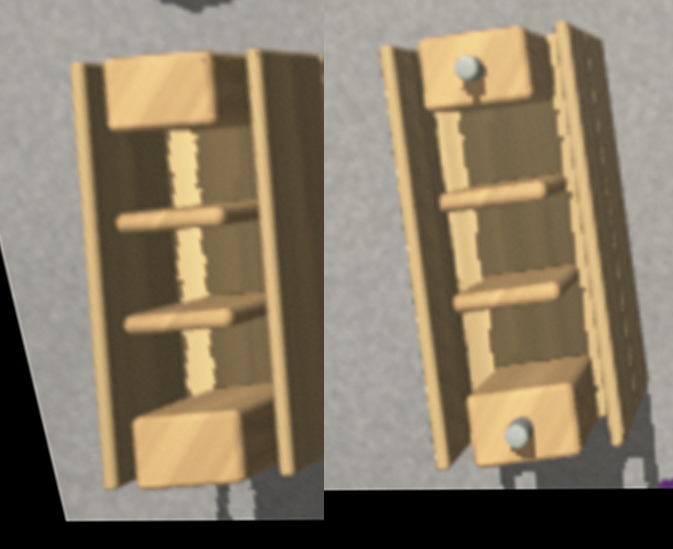

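```bash
python3 -m creep '[{"translation":[28,-17,20],"roll":0,"gripper":76},{"translation":[56,-34,40],"roll":0,"gripper":76},{"translation":[84,-51,60],"roll":0,"gripper":76},{"translation":[112,-68,80],"roll":0,"gripper":76},{"translation":[126,-78,110],"roll":0,"gripper":76}]'
python3 -m creep '[{"translation":[0,0,40],"roll":0,"gripper":76},{"translation":[0,0,80],"roll":0,"gripper":76},{"translation":[0,0,120],"roll":0,"gripper":76},{"translation":[0,0,150],"roll":0,"gripper":76},{"translation":[0,0,165],"roll":0,"gripper":76}]'
python3 -m creep '[{"translation":[0,0,0],"roll":0,"gripper":76},{"translation":[0,0,0],"roll":0,"gripper":76}]'
python3 - <<'E'
from h import *
go(.516,-.099,.021,0)
E
```

```text
time: 10.52
position: [0.5151, -0.1016, 0.2421]
tool_rot: [-0.002, 1.0, -0.001, 0.001]
ft_force: [0.6, -0.3, -0.6]
grip_width: 0.0766
grip_force: 0.0
time: 10.93
position: [0.515, -0.0998, 0.0724]
tool_rot: [-0.002, 1.0, 0.001, -0.003]
ft_force: [-1.2, -0.0, -0.3]
grip_width: 0.0764
grip_force: 0.0
time: 11.1
position: [0.5165, -0.1002, 0.0755]
tool_rot: [-0.003, 1.0, 0.0, -0.001]
ft_force: [0.4, -0.3, 0.1]
grip_width: 0.0762
grip_force: 0.0
t 11.1 pos [ 0.5165 -0.1002  0.0755] yaw 0.3 q6 -1.98 grip 0.0762 0.0 F [ 0.4 -0.3  0.1] | shift [ 0.4  1.1 54.5] roll 0.3
```

```bash
python3 -m creep '[{"translation":[0,1,30],"roll":0,"gripper":76},{"translation":[0,1,48],"roll":0,"gripper":76},{"translation":[0,1,54],"roll":0,"gripper":76},{"translation":[0,1,54],"roll":0,"gripper":50},{"translation":[0,1,54],"roll":0,"gripper":50}]' 4
python3 -m creep '[{"translation":[0,0,0],"roll":0,"gripper":50},{"translation":[0,0,0],"roll":0,"gripper":50},{"translation":[0,0,0],"roll":0,"gripper":50},{"translation":[0,0,0],"roll":0,"gripper":50},{"translation":[0,0,0],"roll":0,"gripper":50}]'
python3 -m creep '[{"translation":[0,0,-20],"roll":0,"gripper":50},{"translation":[0,0,-40],"roll":0,"gripper":50},{"translation":[0,0,-60],"roll":0,"gripper":50},{"translation":[0,0,-80],"roll":0,"gripper":50},{"translation":[0,0,-100],"roll":0,"gripper":50}]'
python3 -m creep '[{"translation":[0,0,-30],"roll":0,"gripper":50},{"translation":[0,0,-60],"roll":0,"gripper":50},{"translation":[0,0,-60],"roll":0,"gripper":50},{"translation":[0,0,-60],"roll":0,"gripper":50},{"translation":[0,0,-60],"roll":0,"gripper":50}]'
python3 - <<'E'
from h import *
a=viewer.camera('side'); b=viewer.camera('scene')
cv2.imwrite('pics/s1.png',np.hstack([cv2.resize(a[130:330,200:400],(400,400)),cv2.resize(b[150:300,250:400],(400,400))]))
E
```

```text
time: 11.52
position: [0.517, -0.0992, 0.0237]
tool_rot: [-0.003, 1.0, -0.0, 0.001]
ft_force: [0.7, 0.7, 0.4]
grip_width: 0.0691
grip_force: 0.0
time: 11.93
position: [0.517, -0.0992, 0.024]
tool_rot: [-0.003, 1.0, -0.001, 0.001]
ft_force: [0.5, -0.3, 6.1]
grip_width: 0.0581
grip_force: 4.0
time: 12.35
position: [0.5152, -0.0985, 0.1234]
tool_rot: [-0.003, 1.0, 0.0, -0.0]
ft_force: [1.0, 0.0, -2.7]
grip_width: 0.0579
grip_force: 4.0
time: 12.77
position: [0.5147, -0.0983, 0.1819]
tool_rot: [-0.003, 1.0, 0.0, -0.001]
ft_force: [0.3, 0.1, -2.8]
grip_width: 0.0579
grip_force: 4.0
```

View pics/s1.png

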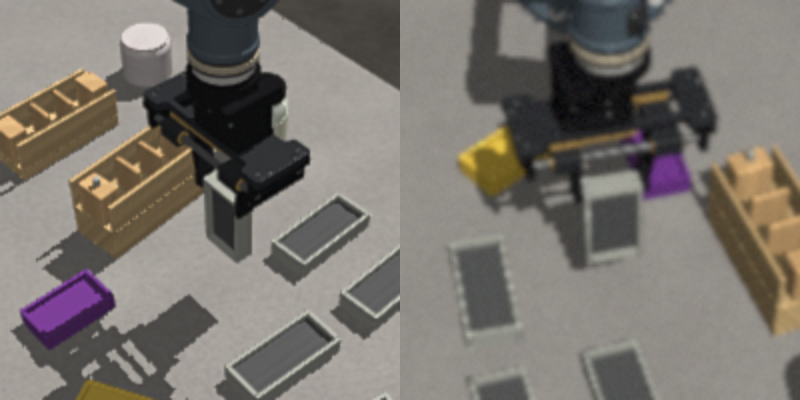

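```bash
python3 -m creep '[{"translation":[0,0,-15],"roll":0,"gripper":50},{"translation":[4,15,-35],"roll":0,"gripper":50},{"translation":[10,45,-55],"roll":-2,"gripper":50},{"translation":[17,80,-60],"roll":-4,"gripper":50},{"translation":[25,115,-60],"roll":-6,"gripper":50}]' 20
python3 -m creep '[{"translation":[4,20,0],"roll":-1,"gripper":50},{"translation":[8,40,0],"roll":-2,"gripper":50},{"translation":[10,50,0],"roll":-2,"gripper":50},{"translation":[11,56,0],"roll":-2,"gripper":50},{"translation":[11,56,0],"roll":-2,"gripper":50}]'
python3 -m creep '[{"translation":[0,0,0],"roll":0,"gripper":50},{"translation":[0,0,0],"roll":0,"gripper":50},{"translation":[0,0,0],"roll":0,"gripper":50}]'
python3 - <<'E'
from h import *
go(.4806,.0737,.165,8)
a=viewer.camera('side'); b=viewer.camera('scene')
cv2.imwrite('pics/s2.png',np.hstack([cv2.resize(a[130:280,180:330],(400,400)),cv2.resize(b[130:280,320:470],(400,400))]))
E
```

```text
time: 13.28
position: [0.4907, 0.0166, 0.2428]
tool_rot: [-0.055, 0.998, -0.0, 0.001]
ft_force: [1.0, 1.8, -2.8]
grip_width: 0.0576
grip_force: 20.0
time: 13.7
position: [0.4725, 0.0712, 0.2418]
tool_rot: [-0.073, 0.997, 0.0, -0.001]
ft_force: [0.4, 0.2, -3.0]
grip_width: 0.0577
grip_force: 20.0
time: 13.95
position: [0.4737, 0.0695, 0.2425]
tool_rot: [-0.072, 0.997, -0.0, 0.0]
ft_force: [0.3, -0.2, -2.2]
grip_width: 0.0574
grip_force: 20.0
t 13.9 pos [0.4737 0.0695 0.2425] yaw 8.2 q6 -1.8 grip 0.0574 20.0 F [ 0.3 -0.2 -2.2] | shift [-7.4  3.2 77.5] roll 0.2
```

View pics/s2.png

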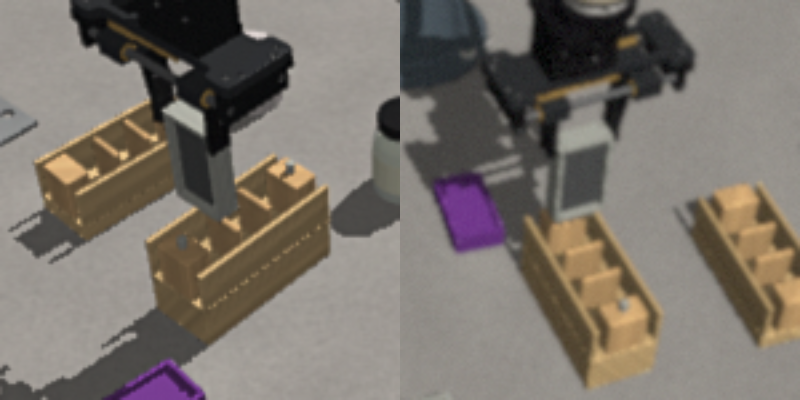

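```bash
python3 -m creep '[{"translation":[-7,3,0],"roll":0,"gripper":50},{"translation":[-7,3,0],"roll":0,"gripper":50},{"translation":[-7,3,0],"roll":0,"gripper":50},{"translation":[-7,3,0],"roll":0,"gripper":50},{"translation":[-7,3,0],"roll":0,"gripper":50}]' 3
python3 -m creep '[{"translation":[0,0,5],"roll":0,"gripper":50},{"translation":[0,0,0],"roll":0,"gripper":50},{"translation":[0,0,5],"roll":0,"gripper":50},{"translation":[0,0,0],"roll":0,"gripper":50},{"translation":[0,0,0],"roll":0,"gripper":50}]'
cat >> h.py <<'E'
def box(L,tilt,lift=0.,up=.0115):
    """tool-frame corners of a hanging die (pivot 'up' ahead of TCP, end 11 mm above pivot)"""
    X=np.array([[a,b,c] for a in(-.0125,.0125) for b in(-.029,.029) for c in(-.011,L-.011)])
    return X@R.from_euler('y',tilt,degrees=True).as_matrix().T+[0,0,up+lift]
def wproj(X):
    c=viewer.camera_info('wrist'); H=np.linalg.inv(c['hand_eye']); p=(X@H[:3,:3].T+H[:3,3])@np.array(c['intrinsics']).T; return p[:,:2]/p[:,2:]
def overlay(L,name,tilts=(0,)):
    im=viewer.camera('wrist'); 
    for t,col in zip(tilts,[(0,0,255),(0,255,0),(255,0,0)]):
        p=wproj(box(L,t)).astype(int)
        for i in range(8):
            for k in(1,2,4):
                if not i&k: cv2.line(im,p[i].tolist(),p[i|k].tolist(),col,1)
    cv2.imwrite(name,im)
E
python3 - <<'E'
from h import *
cv2.imwrite('pics/w4raw.png',viewer.camera('wrist'))
overlay(.1,'pics/w4.png',(0,10))
go(.4806,.0737,.165,8)
E
```

```text
time: 14.47
position: [0.4796, 0.0746, 0.2426]
tool_rot: [-0.072, 0.997, 0.0, -0.0]
ft_force: [0.3, -0.1, -2.1]
grip_width: 0.0581
grip_force: 3.0
time: 14.88
position: [0.4799, 0.0745, 0.2431]
tool_rot: [-0.072, 0.997, -0.0, 0.0]
ft_force: [0.6, 0.9, -2.9]
grip_width: 0.0578
grip_force: 3.0
t 15.0 pos [0.4799 0.0745 0.243 ] yaw 8.3 q6 -1.79 grip 0.0578 3.0 F [ 0.3  0.1 -2.5] | shift [-0.5 -0.9 78. ] roll 0.3
```

View pics/w4.png

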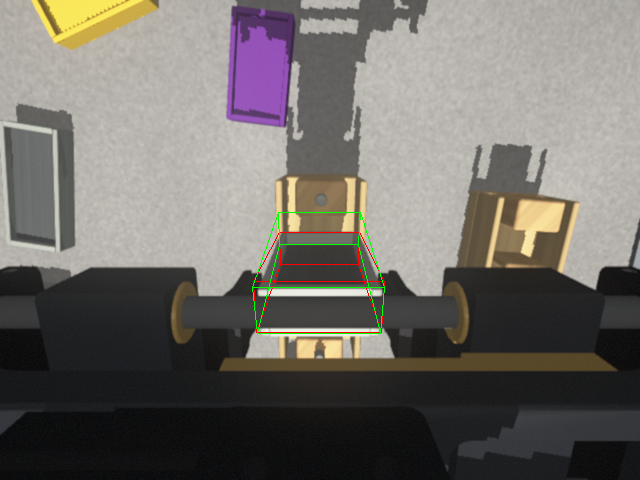

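```bash
python3 -m creep '[{"translation":[0,-1,25],"roll":0,"gripper":50},{"translation":[0,-1,45],"roll":0,"gripper":50},{"translation":[0,-1,60],"roll":0,"gripper":50},{"translation":[0,-1,70],"roll":0,"gripper":50},{"translation":[0,-1,78],"roll":0,"gripper":50}]' 4
python3 -m creep '[{"translation":[0,0,4],"roll":0,"gripper":50},{"translation":[0,0,8],"roll":0,"gripper":50},{"translation":[0,0,11],"roll":0,"gripper":50},{"translation":[0,0,13],"roll":0,"gripper":50},{"translation":[0,0,13],"roll":0,"gripper":50}]'
```

```text
time: 15.4
position: [0.4795, 0.0735, 0.1637]
tool_rot: [-0.072, 0.997, 0.0, -0.001]
ft_force: [0.4, 0.3, -2.2]
grip_width: 0.0582
grip_force: 4.0
time: 15.82
position: [0.4808, 0.0736, 0.1524]
tool_rot: [-0.072, 0.997, -0.0, 0.001]
ft_force: [-0.3, 0.6, 0.2]
grip_width: 0.0576
grip_force: 4.0
```

```bash
python3 -m creep '[{"translation":[0,0,0],"roll":0,"gripper":76},{"translation":[0,0,0],"roll":0,"gripper":76},{"translation":[0,0,0],"roll":0,"gripper":76},{"translation":[0,0,-10],"roll":0,"gripper":76},{"translation":[0,0,-40],"roll":0,"gripper":76}]'
python3 -m creep '[{"translation":[0,0,-30],"roll":0,"gripper":76},{"translation":[0,-10,-60],"roll":0,"gripper":76},{"translation":[2,-40,-70],"roll":0,"gripper":76},{"translation":[4,-80,-70],"roll":0,"gripper":76},{"translation":[6,-120,-70],"roll":0,"gripper":76}]'
python3 -m creep '[{"translation":[2,-40,0],"roll":0,"gripper":76},{"translation":[4,-80,0],"roll":0,"gripper":76},{"translation":[6,-120,0],"roll":0,"gripper":76},{"translation":[8,-160,0],"roll":0,"gripper":76},{"translation":[10,-195,0],"roll":0,"gripper":76}]'
python3 -m creep '[{"translation":[1,-35,20],"roll":5,"gripper":76},{"translation":[2,-70,40],"roll":11,"gripper":76},{"translation":[4,-100,70],"roll":16,"gripper":76},{"translation":[4,-125,100],"roll":20,"gripper":76},{"translation":[4,-131,130],"roll":20,"gripper":76}]'
python3 - <<'E'
from h import *
viewer.camera('side'); P=pose('side')
for th in ['die_a']:
    for r in viewer.recognise('side',th):
        b=r['bbox']; print(round(r['p'],2),np.round(b),np.round(toplane(P,[b[0]+b[2]/2,b[1]+b[3]/2],.0125)[0],3))
go(.525,-.3706,.022,-11.3)
cv2.imwrite('pics/side5.png',viewer.camera('side'))
E
```

```text
time: 16.23
position: [0.4771, 0.0736, 0.1891]
tool_rot: [-0.072, 0.997, 0.001, -0.004]
ft_force: [0.3, -0.0, 0.2]
grip_width: 0.0748
grip_force: 0.0
time: 16.65
position: [0.4918, -0.0469, 0.2632]
tool_rot: [-0.074, 0.997, -0.001, 0.002]
ft_force: [0.2, 0.5, -0.6]
grip_width: 0.0758
grip_force: 0.0
time: 17.07
position: [0.5094, -0.2432, 0.2617]
tool_rot: [-0.072, 0.997, -0.0, 0.0]
ft_force: [0.7, -0.5, 0.1]
grip_width: 0.0761
grip_force: 0.0
time: 17.48
position: [0.5252, -0.3762, 0.1307]
tool_rot: [0.105, 0.995, -0.002, 0.002]
ft_force: [0.5, -0.9, -0.4]
grip_width: 0.0759
grip_force: 0.0
0.95 [210. 267.  51.  40.] [ 0.34  -0.014]
0.87 [334. 227.  52.  43.] [ 0.66 -0.12]
0.81 [353. 327.  55.  48.] [ 0.482 -0.367]
0.79 [231. 321.  51.  40.] [ 0.29  -0.172]
0.75 [314. 287.  56.  50.] [ 0.487 -0.237]
0.6 [368. 277.  21.  19.] [ 0.605 -0.24 ]
t 17.6 pos [ 0.5213 -0.3699  0.126 ] yaw -11.8 q6 -2.16 grip 0.0761 0.0 F [-1.   1.2  0.3] | shift [ -4.7  -0.6 103.9] roll -0.5
```

```bash
python3 -m creep '[{"translation":[-2,0,30],"roll":0,"gripper":76},{"translation":[-2,0,55],"roll":0,"gripper":76},{"translation":[-2,0,70],"roll":0,"gripper":76},{"translation":[-2,0,70],"roll":0,"gripper":76},{"translation":[-2,0,70],"roll":0,"gripper":76}]'
python3 - <<'E'
from h import *
go(.525,-.3706,.023,-11.3)
E
```

```text
time: 18.05
position: [0.5272, -0.3704, 0.0633]
tool_rot: [0.101, 0.995, -0.0, 0.0]
ft_force: [-0.3, 0.6, 0.4]
grip_width: 0.0759
grip_force: 0.0
t 18.1 pos [ 0.5272 -0.3704  0.0633] yaw -11.6 q6 -2.15 grip 0.0759 0.0 F [-0.3  0.6  0.4] | shift [ 2.1 -0.6 40.3] roll -0.3
```

```bash
python3 -m creep '[{"translation":[2,0,25],"roll":0,"gripper":76},{"translation":[2,0,38],"roll":0,"gripper":76},{"translation":[2,0,40],"roll":0,"gripper":76},{"translation":[2,0,40],"roll":0,"gripper":50},{"translation":[2,0,40],"roll":0,"gripper":50}]' 4
python3 -m creep '[{"translation":[0,0,0],"roll":0,"gripper":50},{"translation":[0,0,0],"roll":0,"gripper":50},{"translation":[0,0,0],"roll":0,"gripper":50},{"translation":[0,0,0],"roll":0,"gripper":50},{"translation":[0,0,0],"roll":0,"gripper":50}]'
python3 -m creep '[{"translation":[0,0,-20],"roll":0,"gripper":50},{"translation":[0,0,-40],"roll":0,"gripper":50},{"translation":[0,0,-60],"roll":0,"gripper":50},{"translation":[0,0,-80],"roll":0,"gripper":50},{"translation":[0,0,-100],"roll":0,"gripper":50}]'
python3 -m creep '[{"translation":[0,0,-30],"roll":0,"gripper":50},{"translation":[0,0,-60],"roll":0,"gripper":50},{"translation":[0,0,-90],"roll":0,"gripper":50},{"translation":[0,0,-115],"roll":0,"gripper":50},{"translation":[0,0,-120],"roll":0,"gripper":50}]'
python3 - <<'E'
from h import *
go(.5212,.0794,.245,8)
E
```

```text
time: 18.47
position: [0.5251, -0.3711, 0.0228]
tool_rot: [0.102, 0.995, -0.001, 0.001]
ft_force: [1.2, 0.9, -0.4]
grip_width: 0.0687
grip_force: 0.0
time: 18.88
position: [0.5252, -0.3711, 0.0228]
tool_rot: [0.102, 0.995, -0.001, 0.001]
ft_force: [0.9, 1.1, 5.5]
grip_width: 0.0578
grip_force: 4.0
time: 19.3
position: [0.5236, -0.3701, 0.1215]
tool_rot: [0.102, 0.995, 0.001, -0.001]
ft_force: [1.0, 0.1, -3.2]
grip_width: 0.0578
grip_force: 4.0
time: 19.72
position: [0.5259, -0.3723, 0.2461]
tool_rot: [0.102, 0.995, -0.003, 0.003]
ft_force: [1.0, 0.0, -2.3]
grip_width: 0.0574
grip_force: 4.0
t 19.7 pos [ 0.5259 -0.3723  0.2461] yaw -11.7 q6 -2.16 grip 0.0574 4.0 F [ 1.   0.  -2.3] | shift [ 96.1 441.4  -1.7] roll -19.7
```

```bash
python3 -m creep '[{"translation":[3,18,0],"roll":0,"gripper":50},{"translation":[7,48,0],"roll":0,"gripper":50},{"translation":[11,82,0],"roll":0,"gripper":50},{"translation":[15,118,0],"roll":0,"gripper":50},{"translation":[19,154,0],"roll":0,"gripper":50}]' 5
python3 -m creep '[{"translation":[5,36,0],"roll":0,"gripper":50},{"translation":[9,72,0],"roll":0,"gripper":50},{"translation":[14,108,0],"roll":0,"gripper":50},{"translation":[18,144,0],"roll":0,"gripper":50},{"translation":[22,174,0],"roll":0,"gripper":50}]'
python3 -m creep '[{"translation":[4,30,0],"roll":-3,"gripper":50},{"translation":[8,60,0],"roll":-8,"gripper":50},{"translation":[12,88,0],"roll":-13,"gripper":50},{"translation":[15,108,0],"roll":-18,"gripper":50},{"translation":[17,124,0],"roll":-20,"gripper":50}]'
python3 -m creep '[{"translation":[0,2,0],"roll":0,"gripper":50},{"translation":[0,3,0],"roll":0,"gripper":50},{"translation":[0,3,5],"roll":0,"gripper":50},{"translation":[0,3,0],"roll":0,"gripper":50},{"translation":[0,3,0],"roll":0,"gripper":50}]' 3
python3 -m creep '[{"translation":[0,0,5],"roll":0,"gripper":50},{"translation":[0,0,0],"roll":0,"gripper":50},{"translation":[0,0,0],"roll":0,"gripper":50}]'
python3 - <<'E'
from h import *
go(.5618,.0851,.165,8)
overlay(.1,'pics/w6.png',(0,))
E
```

```text
time: 20.13
position: [0.5356, -0.2142, 0.2394]
tool_rot: [0.102, 0.995, 0.001, -0.002]
ft_force: [1.2, -0.2, -2.1]
grip_width: 0.0584
grip_force: 5.0
time: 20.55
position: [0.5492, -0.0384, 0.2396]
tool_rot: [0.102, 0.995, 0.001, -0.002]
ft_force: [-0.1, -0.7, -3.0]
grip_width: 0.0579
grip_force: 5.0
time: 20.97
position: [0.5577, 0.0858, 0.2395]
tool_rot: [-0.075, 0.997, 0.0, -0.002]
ft_force: [0.7, -0.2, -3.0]
grip_width: 0.058
grip_force: 5.0
time: 21.38
position: [0.5589, 0.0855, 0.2416]
tool_rot: [-0.072, 0.997, -0.0, -0.0]
ft_force: [0.6, -0.5, -2.3]
grip_width: 0.0581
grip_force: 3.0
time: 21.63
position: [0.5591, 0.0861, 0.2421]
tool_rot: [-0.072, 0.997, -0.0, 0.0]
ft_force: [0.6, 0.6, -2.6]
grip_width: 0.0578
grip_force: 3.0
t 21.6 pos [0.5591 0.0861 0.2421] yaw 8.3 q6 -1.76 grip 0.0578 3.0 F [ 0.6  0.6 -2.6] | shift [-2.5 -1.4 77.1] roll 0.3
```

View pics/w6.png

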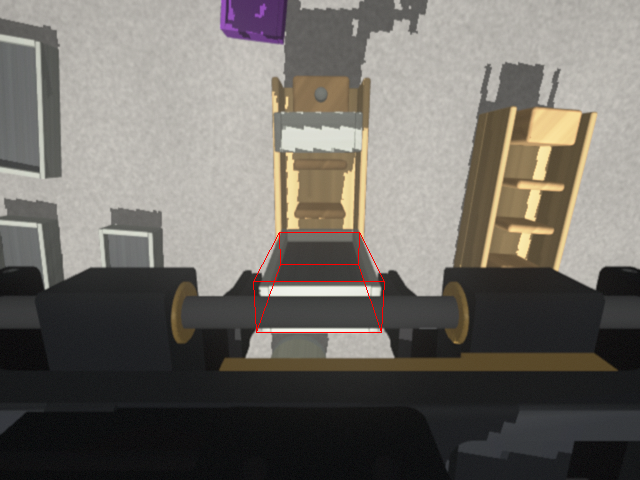

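```bash
python3 -m creep '[{"translation":[-2,-1,25],"roll":0,"gripper":50},{"translation":[-2,-1,45],"roll":0,"gripper":50},{"translation":[-2,-1,60],"roll":0,"gripper":50},{"translation":[-2,-1,70],"roll":0,"gripper":50},{"translation":[-2,-1,77],"roll":0,"gripper":50}]' 4
python3 -m creep '[{"translation":[0,0,4],"roll":0,"gripper":50},{"translation":[0,0,8],"roll":0,"gripper":50},{"translation":[0,0,11],"roll":0,"gripper":50},{"translation":[0,0,13],"roll":0,"gripper":50},{"translation":[0,0,13],"roll":0,"gripper":50}]'
```

```text
time: 22.1
position: [0.5607, 0.0859, 0.1636]
tool_rot: [-0.072, 0.997, 0.0, -0.001]
ft_force: [0.6, 0.1, -2.8]
grip_width: 0.0577
grip_force: 4.0
time: 22.52
position: [0.5625, 0.0861, 0.1533]
tool_rot: [-0.072, 0.997, -0.0, 0.002]
ft_force: [-0.6, 0.9, 2.9]
grip_width: 0.0577
grip_force: 4.0
```

```bash
python3 -m creep '[{"translation":[0,0,0],"roll":0,"gripper":76},{"translation":[0,0,0],"roll":0,"gripper":76},{"translation":[0,0,0],"roll":0,"gripper":76},{"translation":[0,0,-10],"roll":0,"gripper":76},{"translation":[0,0,-40],"roll":0,"gripper":76}]'
python3 -m creep '[{"translation":[0,0,-30],"roll":0,"gripper":76},{"translation":[-1,-10,-55],"roll":0,"gripper":76},{"translation":[-4,-45,-60],"roll":0,"gripper":76},{"translation":[-8,-85,-60],"roll":0,"gripper":76},{"translation":[-12,-125,-60],"roll":0,"gripper":76}]'
python3 -m creep '[{"translation":[-3,-35,20],"roll":3,"gripper":76},{"translation":[-6,-70,40],"roll":5,"gripper":76},{"translation":[-8,-84,75],"roll":5,"gripper":76},{"translation":[-8,-84,110],"roll":5,"gripper":76},{"translation":[-8,-84,130],"roll":5,"gripper":76}]'
python3 -m creep '[{"translation":[0,0,30],"roll":0,"gripper":76},{"translation":[0,0,45],"roll":0,"gripper":76},{"translation":[0,0,55],"roll":0,"gripper":76},{"translation":[0,0,55],"roll":0,"gripper":76}]'
python3 - <<'E'
from h import *
viewer.camera('side'); P=pose('side')
for r in viewer.recognise('side','die_a'):
        b=r['bbox']; print(round(r['p'],2),np.round(b),np.round(toplane(P,[b[0]+b[2]/2,b[1]+b[3]/2],.0125)[0],3))
go(.612,-.118,.023,3.4)
E
```

```text
time: 22.93
position: [0.5579, 0.086, 0.1887]
tool_rot: [-0.072, 0.997, 0.001, -0.005]
ft_force: [0.6, 0.7, -0.0]
grip_width: 0.0746
grip_force: 0.0
time: 23.35
position: [0.5916, -0.0367, 0.2538]
tool_rot: [-0.074, 0.997, -0.001, 0.002]
ft_force: [0.7, -0.1, -0.9]
grip_width: 0.0757
grip_force: 0.0
time: 23.77
position: [0.6095, -0.1193, 0.1188]
tool_rot: [-0.027, 1.0, 0.001, -0.002]
ft_force: [-1.3, 1.0, 0.5]
grip_width: 0.0758
grip_force: 0.0
time: 24.1
position: [0.6098, -0.1176, 0.0648]
tool_rot: [-0.029, 1.0, 0.001, -0.002]
ft_force: [-0.6, 0.8, 0.3]
grip_width: 0.0761
grip_force: 0.0
0.95 [210. 267.  50.  40.] [ 0.339 -0.013]
0.81 [267. 183.  22.  28.] [0.621 0.185]
0.77 [370. 251.  53.  45.] [ 0.668 -0.24 ]
0.72 [334. 246.  29.  24.] [ 0.616 -0.124]
0.7 [228. 322.  53.  38.] [ 0.288 -0.17 ]
0.68 [315. 286.  51.  50.] [ 0.485 -0.234]
t 24.2 pos [ 0.6116 -0.1181  0.0673] yaw 3.3 q6 -2.0 grip 0.076 0.0 F [ 0.5 -0.7  0. ] | shift [-0.4  0.1 44.3] roll -0.1
```

```bash
python3 -m creep '[{"translation":[0,0,28],"roll":0,"gripper":76},{"translation":[0,0,42],"roll":0,"gripper":76},{"translation":[0,0,44],"roll":0,"gripper":76},{"translation":[0,0,44],"roll":0,"gripper":50},{"translation":[0,0,44],"roll":0,"gripper":50}]' 4
python3 -m creep '[{"translation":[0,0,0],"roll":0,"gripper":50},{"translation":[0,0,0],"roll":0,"gripper":50},{"translation":[0,0,0],"roll":0,"gripper":50},{"translation":[0,0,0],"roll":0,"gripper":50},{"translation":[0,0,0],"roll":0,"gripper":50}]'
python3 -m creep '[{"translation":[0,0,-20],"roll":0,"gripper":50},{"translation":[0,0,-40],"roll":0,"gripper":50},{"translation":[0,0,-60],"roll":0,"gripper":50},{"translation":[0,0,-80],"roll":0,"gripper":50},{"translation":[0,0,-100],"roll":0,"gripper":50}]'
python3 -m creep '[{"translation":[0,0,-25],"roll":0,"gripper":50},{"translation":[0,0,-55],"roll":0,"gripper":50},{"translation":[0,0,-90],"roll":0,"gripper":50},{"translation":[0,0,-125],"roll":0,"gripper":50},{"translation":[0,0,-155],"roll":0,"gripper":50}]'
python3 -m creep '[{"translation":[0,0,-20],"roll":0,"gripper":50},{"translation":[0,0,-30],"roll":0,"gripper":50},{"translation":[0,0,-30],"roll":0,"gripper":50}]'
python3 - <<'E'
from h import *
go(.553,.283,.31,4.5)
E
```

```text
time: 24.62
position: [0.6115, -0.1181, 0.0235]
tool_rot: [-0.029, 1.0, -0.0, 0.0]
ft_force: [0.1, 0.9, -0.5]
grip_width: 0.0689
grip_force: 0.0
time: 25.03
position: [0.6117, -0.1183, 0.0238]
tool_rot: [-0.029, 1.0, -0.0, 0.001]
ft_force: [0.5, -0.9, 6.6]
grip_width: 0.0578
grip_force: 4.0
time: 25.45
position: [0.6104, -0.1176, 0.1228]
tool_rot: [-0.029, 1.0, 0.0, -0.001]
ft_force: [-0.4, 0.1, -2.4]
grip_width: 0.0581
grip_force: 4.0
time: 25.87
position: [0.6105, -0.1177, 0.2791]
tool_rot: [-0.029, 1.0, 0.0, -0.0]
ft_force: [0.6, -0.2, -3.4]
grip_width: 0.0579
grip_force: 4.0
time: 26.12
position: [0.6117, -0.1182, 0.3097]
tool_rot: [-0.029, 1.0, -0.001, 0.002]
ft_force: [0.2, -0.2, -2.5]
grip_width: 0.058
grip_force: 4.0
t 26.1 pos [ 0.6117 -0.1182  0.3097] yaw 3.3 q6 -2.0 grip 0.058 4.0 F [ 0.2 -0.2 -2.5] | shift [ 35.4 403.9  -1.1] roll -1.2
```

```bash
python3 -m creep '[{"translation":[2,18,0],"roll":0,"gripper":50},{"translation":[4,50,0],"roll":0,"gripper":50},{"translation":[7,84,0],"roll":0,"gripper":50},{"translation":[10,120,0],"roll":0,"gripper":50},{"translation":[13,156,0],"roll":0,"gripper":50}]' 5
python3 -m creep '[{"translation":[3,36,0],"roll":0,"gripper":50},{"translation":[6,72,0],"roll":0,"gripper":50},{"translation":[9,108,0],"roll":0,"gripper":50},{"translation":[13,144,0],"roll":0,"gripper":50},{"translation":[16,178,0],"roll":0,"gripper":50}]'
python3 -m creep '[{"translation":[2,28,0],"roll":0,"gripper":50},{"translation":[4,50,0],"roll":-1,"gripper":50},{"translation":[6,64,0],"roll":-1,"gripper":50},{"translation":[6,70,0],"roll":-1,"gripper":50},{"translation":[6,70,0],"roll":-1,"gripper":50}]'
python3 -m creep '[{"translation":[0,0,30],"roll":0,"gripper":50},{"translation":[0,0,60],"roll":0,"gripper":50},{"translation":[0,0,75],"roll":0,"gripper":50},{"translation":[0,0,80],"roll":0,"gripper":50},{"translation":[0,0,80],"roll":0,"gripper":50}]' 3
python3 -m creep '[{"translation":[0,0,5],"roll":0,"gripper":50},{"translation":[0,0,0],"roll":0,"gripper":50},{"translation":[0,0,5],"roll":0,"gripper":50},{"translation":[0,0,0],"roll":0,"gripper":50},{"translation":[0,0,0],"roll":0,"gripper":50}]'
cat >> h.py <<'E'
def bottomedge(L):
    im=viewer.camera('wrist'); g=im[:,295:345].astype(float).mean((1,2)); 
    for t in(-8,-4,0,4,8): print(t,np.round(np.unique(wproj(box(L,t))[[1,3,5,7],1].round())))
    print({r:int(g[r]) for r in range(180,290,2)})
    return im
E
python3 - <<'E'
from h import *
go(.553,.283,.165,4.5)
b=cv2.imread('pics/w6.png'); g=b[:,295:345].astype(float).mean((1,2)); print({r:int(g[r]) for r in range(220,290,3)})
im=bottomedge(.13); cv2.imwrite('pics/w7.png',im)
E
```

```text
time: 26.53
position: [0.5871, 0.0384, 0.3045]
tool_rot: [-0.028, 1.0, 0.001, -0.003]
ft_force: [0.3, 0.5, -3.0]
grip_width: 0.0578
grip_force: 5.0
time: 26.95
position: [0.5605, 0.2155, 0.3045]
tool_rot: [-0.029, 1.0, -0.0, -0.003]
ft_force: [0.3, -0.1, -2.0]
grip_width: 0.058
grip_force: 5.0
time: 27.37
position: [0.5519, 0.284, 0.3059]
tool_rot: [-0.038, 0.999, -0.0, -0.001]
ft_force: [0.2, -0.4, -1.6]
grip_width: 0.0578
grip_force: 5.0
time: 27.78
position: [0.5521, 0.2815, 0.2256]
tool_rot: [-0.037, 0.999, -0.001, -0.002]
ft_force: [0.7, -1.1, -2.5]
grip_width: 0.058
grip_force: 3.0
time: 28.2
position: [0.5533, 0.2836, 0.2292]
tool_rot: [-0.038, 0.999, 0.0, 0.001]
ft_force: [1.2, 0.5, -1.9]
grip_width: 0.0579
grip_force: 3.0
t 28.2 pos [0.5533 0.2836 0.2292] yaw 4.3 q6 -1.35 grip 0.0579 3.0 F [ 1.2  0.5 -1.9] | shift [ 0.5 -0.6 64.2] roll -0.2
{220: 122, 223: 121, 226: 124, 229: 102, 232: 85, 235: 112, 238: 112, 241: 90, 244: 61, 247: 61, 250: 60, 253: 60, 256: 60, 259: 60, 262: 59, 265: 59, 268: 59, 271: 59, 274: 59, 277: 58, 280: 59, 283: 90, 286: 195, 289: 237}
-8 [244. 273.]
-4 [234. 263.]
0 [224. 253.]
4 [214. 244.]
8 [204. 234.]
{180: 119, 182: 119, 184: 122, 186: 129, 188: 131, 190: 133, 192: 135, 194: 135, 196: 123, 198: 106, 200: 103, 202: 103, 204: 114, 206: 116, 208: 111, 210: 111, 212: 131, 214: 132, 216: 131, 218: 133, 220: 137, 222: 136, 224: 136, 226: 132, 228: 113, 230: 118, 232: 116, 234: 116, 236: 116, 238: 86, 240: 62, 242: 63, 244: 63, 246: 63, 248: 63, 250: 62, 252: 62, 254: 62, 256: 62, 258: 62, 260: 63, 262: 89, 264: 168, 266: 214, 268: 212, 270: 208, 272: 208, 274: 208, 276: 207, 278: 209, 280: 210, 282: 211, 284: 210, 286: 210, 288: 210}
```

```bash
python3 - <<'E'
import sys; from h import *
im=cv2.imread('pics/w7.png'); p=wproj(box(.13,0)).astype(int)
for i in range(8):
    for k in(1,2,4):
        if not i&k: cv2.line(im,p[i].tolist(),p[i|k].tolist(),(0,0,255),1)
s=viewer.camera('side')
cv2.imwrite('pics/w7c.png',np.hstack([cv2.resize(im[100:360,190:450],(390,390)),cv2.resize(s[90:240,160:310],(390,390))]))
E
```

```text
(no output)
```

View pics/w7c.png

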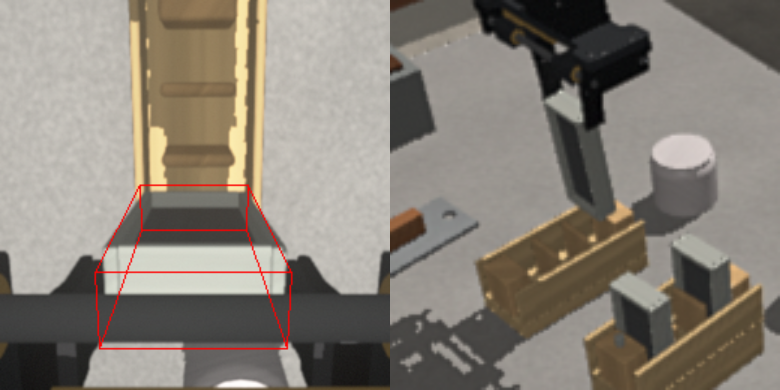

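```bash
cat >> h.py <<'E'
def wtool(uv,z):
    c=viewer.camera_info('wrist'); H=np.array(c['hand_eye']); d=H[:3,:3]@np.linalg.inv(c['intrinsics'])@[*uv,1]; return (H[:3,3]+d*(z-H[2,3])/d[2])*1000
E
python3 - <<'E'
from h import *
for z in(.126,.130,.134,.1385): print(z,wtool((320,227.5),z)[0].round(1))
for z in(-.004,.0,.004,.008): print(z,wtool((320,263),z).round(1)[0], [wtool((u,263),z)[1].round(1) for u in(260,380)])
print(wtool((320,232),.1005))
E
```

```text
0.126 10.4
0.13 9.6
0.134 8.7
0.1385 7.8
-0.004 22.8 [np.float64(-24.9), np.float64(25.9)]
0.0 21.5 [np.float64(-25.7), np.float64(26.7)]
0.004 20.2 [np.float64(-26.4), np.float64(27.4)]
0.008 18.9 [np.float64(-27.1), np.float64(28.2)]
[ 12.52376802   0.54706229 100.5       ]
```

```bash
python3 -m creep '[{"translation":[4,0,15],"roll":0,"gripper":50},{"translation":[4,0,35],"roll":0,"gripper":50},{"translation":[4,0,50],"roll":0,"gripper":50},{"translation":[4,0,60],"roll":0,"gripper":50},{"translation":[4,0,65],"roll":0,"gripper":50}]' 4
python3 -m creep '[{"translation":[0,0,3],"roll":0,"gripper":50},{"translation":[0,0,6],"roll":0,"gripper":50},{"translation":[0,0,6],"roll":0,"gripper":50}]'
```

```text
time: 28.72
position: [0.548, 0.2829, 0.1612]
tool_rot: [-0.038, 0.999, -0.0, -0.001]
ft_force: [0.3, 0.5, -2.2]
grip_width: 0.058
grip_force: 4.0
time: 28.97
position: [0.5501, 0.2834, 0.1578]
tool_rot: [-0.038, 0.999, 0.0, 0.002]
ft_force: [0.0, -0.4, 0.0]
grip_width: 0.058
grip_force: 4.0
```

```bash
python3 - <<'E'
from h import *
go(.553,.283,.155,4.5)
E
```

```text
t 29.0 pos [0.5501 0.2834 0.1578] yaw 4.3 q6 -1.35 grip 0.058 4.0 F [ 0.  -0.4  0. ] | shift [-2.9 -0.6  2.8] roll -0.2
```

```bash
python3 -m creep '[{"translation":[0,0,2],"roll":0,"gripper":50},{"translation":[0,0,2],"roll":0,"gripper":76},{"translation":[0,0,2],"roll":0,"gripper":76},{"translation":[0,0,2],"roll":0,"gripper":76},{"translation":[0,0,2],"roll":0,"gripper":76}]'
python3 -m creep '[{"translation":[0,0,-35],"roll":0,"gripper":76},{"translation":[0,0,-70],"roll":0,"gripper":76},{"translation":[-1,-20,-90],"roll":0,"gripper":76},{"translation":[-3,-60,-90],"roll":0,"gripper":76},{"translation":[-6,-100,-90],"roll":0,"gripper":76}]'
python3 -m creep '[{"translation":[-3,-40,0],"roll":0,"gripper":76},{"translation":[-6,-80,0],"roll":0,"gripper":76},{"translation":[-9,-120,0],"roll":0,"gripper":76},{"translation":[-12,-160,0],"roll":0,"gripper":76},{"translation":[-14,-200,0],"roll":0,"gripper":76}]'
python3 -m creep '[{"translation":[-3,-40,0],"roll":0,"gripper":76},{"translation":[-6,-80,0],"roll":0,"gripper":76},{"translation":[-9,-120,0],"roll":0,"gripper":76},{"translation":[-12,-160,0],"roll":0,"gripper":76},{"translation":[-16,-195,0],"roll":1,"gripper":76}]'
python3 -m creep '[{"translation":[0,-28,30],"roll":0,"gripper":76},{"translation":[0,-28,70],"roll":0,"gripper":76},{"translation":[0,-28,110],"roll":0,"gripper":76},{"translation":[0,-28,110],"roll":0,"gripper":76}]'
python3 - <<'E'
from h import *
viewer.camera('side'); P=pose('side')
for r in viewer.recognise('side','die_a'):
        b=r['bbox']; print(round(r['p'],2),np.round(b),np.round(toplane(P,[b[0]+b[2]/2,b[1]+b[3]/2],.0125)[0],3))
go(.6255,-.2362,.023,3.2)
E
```

```text
time: 29.38
position: [0.5485, 0.283, 0.1546]
tool_rot: [-0.038, 0.999, -0.0, -0.0]
ft_force: [0.0, -0.5, -1.1]
grip_width: 0.0735
grip_force: 0.0
time: 29.8
position: [0.5629, 0.1842, 0.2467]
tool_rot: [-0.039, 0.999, 0.0, 0.002]
ft_force: [0.7, -0.4, -0.2]
grip_width: 0.0761
grip_force: 0.0
time: 30.22
position: [0.5911, -0.0164, 0.2446]
tool_rot: [-0.038, 0.999, 0.0, 0.0]
ft_force: [0.7, -0.2, -1.2]
grip_width: 0.0761
grip_force: 0.0
time: 30.63
position: [0.6215, -0.2105, 0.2445]
tool_rot: [-0.028, 1.0, -0.0, -0.0]
ft_force: [0.7, 0.1, -0.6]
grip_width: 0.0763
grip_force: 0.0
time: 30.97
position: [0.6175, -0.2336, 0.1253]
tool_rot: [-0.028, 1.0, 0.005, -0.008]
ft_force: [-0.9, 1.4, -1.1]
grip_width: 0.0755
grip_force: 0.0
0.95 [232. 319.  51.  42.] [ 0.295 -0.17 ]
0.88 [370. 258.  56.  37.] [ 0.664 -0.248]
0.81 [247. 198.  26.  31.] [0.54  0.161]
0.78 [315. 286.  55.  49.] [ 0.49  -0.234]
0.74 [268. 179.  21.  33.] [0.628 0.192]
0.7 [224. 145.  25.  41.] [0.612 0.392]
0.56 [207. 263.  56.  42.] [ 0.342 -0.007]
t 31.1 pos [ 0.6223 -0.2351  0.1331] yaw 3.3 q6 -2.16 grip 0.0762 0.0 F [ 0.1 -0.4  0.6] | shift [ -3.6  -1.5 110.1] roll 0.1
```

```bash
python3 -m creep '[{"translation":[-2,-1,30],"roll":0,"gripper":76},{"translation":[-2,-1,60],"roll":0,"gripper":76},{"translation":[-2,-1,70],"roll":0,"gripper":76},{"translation":[-2,-1,70],"roll":0,"gripper":76},{"translation":[-2,-1,70],"roll":0,"gripper":76}]'
python3 - <<'E'
from h import *
go(.6255,-.2362,.023,3.2)
E
```

```text
time: 31.48
position: [0.6268, -0.2369, 0.0669]
tool_rot: [-0.029, 1.0, -0.001, 0.001]
ft_force: [0.8, 0.2, 0.2]
grip_width: 0.0754
grip_force: 0.0
t 31.5 pos [ 0.6268 -0.2369  0.0669] yaw 3.4 q6 -2.16 grip 0.0754 0.0 F [0.8 0.2 0.2] | shift [ 1.4  0.8 43.9] roll 0.2
```

```bash
python3 -m creep '[{"translation":[1,1,28],"roll":0,"gripper":76},{"translation":[1,1,42],"roll":0,"gripper":76},{"translation":[1,1,44],"roll":0,"gripper":76},{"translation":[1,1,44],"roll":0,"gripper":50},{"translation":[1,1,44],"roll":0,"gripper":50}]' 5
python3 -m creep '[{"translation":[0,0,0],"roll":0,"gripper":50},{"translation":[0,0,0],"roll":0,"gripper":50},{"translation":[0,0,0],"roll":0,"gripper":50},{"translation":[0,0,0],"roll":0,"gripper":50},{"translation":[0,0,0],"roll":0,"gripper":50}]'
python3 -m creep '[{"translation":[0,0,-15],"roll":0,"gripper":50},{"translation":[0,0,-30],"roll":0,"gripper":50},{"translation":[0,0,-45],"roll":0,"gripper":50},{"translation":[0,0,-60],"roll":0,"gripper":50},{"translation":[0,0,-75],"roll":0,"gripper":50}]'
python3 -m creep '[{"translation":[0,0,-20],"roll":0,"gripper":50},{"translation":[0,0,-50],"roll":0,"gripper":50},{"translation":[0,0,-85],"roll":0,"gripper":50},{"translation":[0,0,-120],"roll":0,"gripper":50},{"translation":[0,0,-155],"roll":0,"gripper":50}]'
python3 -m creep '[{"translation":[0,0,-30],"roll":0,"gripper":50},{"translation":[0,0,-50],"roll":0,"gripper":50},{"translation":[0,0,-55],"roll":0,"gripper":50},{"translation":[0,0,-55],"roll":0,"gripper":50}]'
python3 - <<'E'
from h import *
go(.512,.280,.31,4.5)
E
```

```text
time: 31.9
position: [0.6252, -0.2361, 0.0218]
tool_rot: [-0.029, 1.0, -0.0, 0.001]
ft_force: [0.3, 0.6, -0.2]
grip_width: 0.0691
grip_force: 0.0
time: 32.32
position: [0.6253, -0.2362, 0.0219]
tool_rot: [-0.029, 1.0, -0.001, 0.001]
ft_force: [-0.2, 0.2, 5.2]
grip_width: 0.0581
grip_force: 5.0
time: 32.73
position: [0.6238, -0.2353, 0.0964]
tool_rot: [-0.029, 1.0, 0.0, -0.001]
ft_force: [-0.3, 0.4, -3.1]
grip_width: 0.0582
grip_force: 5.0
time: 33.15
position: [0.6233, -0.2351, 0.252]
tool_rot: [-0.029, 1.0, 0.001, -0.001]
ft_force: [-0.0, -1.3, -3.5]
grip_width: 0.0578
grip_force: 5.0
time: 33.48
position: [0.6246, -0.2358, 0.3077]
tool_rot: [-0.029, 1.0, -0.001, 0.001]
ft_force: [0.1, 0.4, -3.0]
grip_width: 0.058
grip_force: 5.0
t 33.5 pos [ 0.6246 -0.2358  0.3077] yaw 3.3 q6 -2.16 grip 0.058 5.0 F [ 0.1  0.4 -3. ] | shift [ 82.6 521.4  -3.5] roll -1.2
```

```bash
python3 -m creep '[{"translation":[4,18,-5],"roll":0,"gripper":50},{"translation":[11,48,-10],"roll":0,"gripper":50},{"translation":[19,82,-10],"roll":0,"gripper":50},{"translation":[27,117,-10],"roll":0,"gripper":50},{"translation":[36,153,-10],"roll":0,"gripper":50}]' 6
python3 -m creep '[{"translation":[8,36,0],"roll":0,"gripper":50},{"translation":[17,72,0],"roll":0,"gripper":50},{"translation":[25,107,0],"roll":0,"gripper":50},{"translation":[34,143,0],"roll":0,"gripper":50},{"translation":[42,178,0],"roll":0,"gripper":50}]'
python3 -m creep '[{"translation":[8,35,0],"roll":0,"gripper":50},{"translation":[17,70,0],"roll":0,"gripper":50},{"translation":[26,105,0],"roll":0,"gripper":50},{"translation":[33,135,0],"roll":0,"gripper":50},{"translation":[39,160,0],"roll":0,"gripper":50}]'
python3 -m creep '[{"translation":[3,17,0],"roll":-1,"gripper":50},{"translation":[6,27,0],"roll":-1,"gripper":50},{"translation":[6,29,30],"roll":-1,"gripper":50},{"translation":[6,29,60],"roll":-1,"gripper":50},{"translation":[6,29,75],"roll":-1,"gripper":50}]' 4
python3 -m creep '[{"translation":[0,0,5],"roll":0,"gripper":50},{"translation":[0,0,5],"roll":0,"gripper":50},{"translation":[0,0,5],"roll":0,"gripper":50},{"translation":[0,0,5],"roll":0,"gripper":50},{"translation":[0,0,5],"roll":0,"gripper":50}]'
python3 - <<'E'
from h import *
go(.471,.2766,.165,4.5)
im=bottomedge(.13); cv2.imwrite('pics/w8.png',im)
E
```

```text
time: 33.9
position: [0.5772, -0.0828, 0.3129]
tool_rot: [-0.028, 1.0, 0.001, -0.003]
ft_force: [0.8, 0.7, -2.3]
grip_width: 0.0582
grip_force: 6.0
time: 34.32
position: [0.5242, 0.0925, 0.3132]
tool_rot: [-0.029, 1.0, 0.0, -0.003]
ft_force: [0.0, 0.9, -0.8]
grip_width: 0.0579
grip_force: 6.0
time: 34.73
position: [0.4757, 0.2498, 0.3132]
tool_rot: [-0.03, 1.0, -0.0, -0.003]
ft_force: [0.5, -1.4, -2.1]
grip_width: 0.0576
grip_force: 6.0
time: 35.15
position: [0.4682, 0.2754, 0.2363]
tool_rot: [-0.038, 0.999, -0.001, -0.004]
ft_force: [-0.1, -0.6, -2.0]
grip_width: 0.058
grip_force: 4.0
time: 35.57
position: [0.4725, 0.2764, 0.2369]
tool_rot: [-0.037, 0.999, 0.0, 0.001]
ft_force: [0.8, 0.3, -1.5]
grip_width: 0.0578
grip_force: 4.0
t 35.6 pos [0.4725 0.2764 0.2369] yaw 4.3 q6 -1.32 grip 0.0578 4.0 F [ 0.8  0.3 -1.5] | shift [ 1.7  0.2 71.9] roll -0.2
-8 [244. 273.]
-4 [234. 263.]
0 [224. 253.]
4 [214. 244.]
8 [204. 234.]
{180: 122, 182: 122, 184: 122, 186: 121, 188: 122, 190: 121, 192: 119, 194: 115, 196: 114, 198: 114, 200: 114, 202: 113, 204: 114, 206: 111, 208: 107, 210: 119, 212: 119, 214: 119, 216: 119, 218: 119, 220: 119, 222: 119, 224: 119, 226: 119, 228: 119, 230: 119, 232: 114, 234: 94, 236: 92, 238: 92, 240: 91, 242: 91, 244: 99, 246: 108, 248: 108, 250: 114, 252: 125, 254: 123, 256: 122, 258: 122, 260: 111, 262: 59, 264: 57, 266: 85, 268: 121, 270: 124, 272: 122, 274: 120, 276: 120, 278: 120, 280: 119, 282: 134, 284: 155, 286: 179, 288: 201}
```

```bash
python3 - <<'E'
from h import *
im=cv2.imread('pics/w8.png'); p=wproj(box(.13,0)).astype(int)
for i in range(8):
    for k in(1,2,4):
        if not i&k: cv2.line(im,p[i].tolist(),p[i|k].tolist(),(0,0,255),1)
s=viewer.camera('side')
cv2.imwrite('pics/w8c.png',np.hstack([cv2.resize(im[100:360,190:450],(390,390)),cv2.resize(s[90:240,160:310],(390,390))]))
E
```

```text
(no output)
```

View pics/w8c.png

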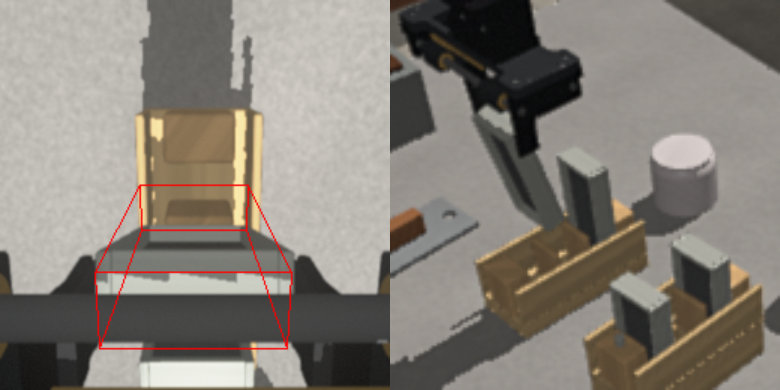

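```bash
python3 -m creep '[{"translation":[0,0,5],"roll":0,"gripper":50},{"translation":[0,0,0],"roll":0,"gripper":50},{"translation":[0,0,5],"roll":0,"gripper":50},{"translation":[0,0,0],"roll":0,"gripper":50},{"translation":[0,0,0],"roll":0,"gripper":50}]' 3
cat >> h.py <<'E'
def rowdiff(im):
    g=im[:,300:340].astype(float).mean((1,2)); d=np.diff(g); k=[r for r in range(120,300) if abs(d[r])>8]; print('edges',[(r,int(d[r])) for r in k])
E
python3 - <<'E'
from h import *
go(.471,.2766,.165,4.5)
rowdiff(cv2.imread('pics/w7.png')); rowdiff(cv2.imread('pics/w8.png')); im=viewer.camera('wrist'); rowdiff(im); cv2.imwrite('pics/w9.png',im)
E
```

```text
time: 36.08
position: [0.4719, 0.2764, 0.2362]
tool_rot: [-0.038, 0.999, 0.0, 0.0]
ft_force: [0.2, 0.7, -2.0]
grip_width: 0.0581
grip_force: 3.0
t 36.1 pos [0.4719 0.2764 0.2362] yaw 4.3 q6 -1.32 grip 0.0581 3.0 F [ 0.2  0.7 -2. ] | shift [ 0.9  0.2 71.2] roll -0.2
edges [(154, -10), (164, 13), (195, -10), (196, -13), (202, 8), (211, 9), (237, -22), (238, -19), (260, 8), (261, 17), (262, 28), (263, 50), (264, 37), (294, -28), (295, -78), (296, -45)]
edges [(208, 9), (232, -14), (233, -8), (250, 9), (259, -11), (260, -31), (261, -19), (265, 20), (266, 22), (267, 13), (281, 12), (282, 13), (283, 13), (284, 13), (285, 12), (286, 8), (294, -24), (295, -73), (296, -41)]
edges [(177, 9), (233, -11), (234, -11), (258, -13), (259, -36), (260, -15), (265, 16), (266, 23), (267, 18), (282, 12), (283, 13), (284, 13), (285, 14), (286, 11), (294, -25), (295, -73), (296, -41)]
```

```bash
python3 -m creep '[{"translation":[10,0,0],"roll":0,"gripper":50},{"translation":[20,0,0],"roll":0,"gripper":50},{"translation":[22,0,0],"roll":0,"gripper":50},{"translation":[22,0,15],"roll":0,"gripper":50},{"translation":[22,0,30],"roll":0,"gripper":50}]' 4
python3 -m creep '[{"translation":[0,0,8],"roll":0,"gripper":50},{"translation":[0,0,14],"roll":0,"gripper":50},{"translation":[0,0,20],"roll":0,"gripper":50},{"translation":[0,0,26],"roll":0,"gripper":50},{"translation":[0,0,26],"roll":0,"gripper":50}]'
python3 - <<'E'
from h import *
go(.471,.2766,.180,4.5)
im=viewer.camera('wrist'); rowdiff(im); cv2.imwrite('pics/w10.png',im); cv2.imwrite('pics/side10.png',viewer.camera('side'))
E
```

```text
time: 36.55
position: [0.4495, 0.275, 0.2063]
tool_rot: [-0.038, 0.999, 0.0, 0.001]
ft_force: [-0.3, 0.2, -2.1]
grip_width: 0.0581
grip_force: 4.0
time: 36.97
position: [0.4504, 0.2746, 0.1799]
tool_rot: [-0.038, 0.999, -0.0, 0.001]
ft_force: [0.0, -0.0, -1.0]
grip_width: 0.0579
grip_force: 4.0
t 37.0 pos [0.4504 0.2746 0.1799] yaw 4.3 q6 -1.31 grip 0.0579 4.0 F [ 0. -0. -1.] | shift [-20.7   0.4  -0.1] roll -0.2
edges [(257, -8), (258, -24), (259, -23), (277, 12), (278, 20), (279, 41), (280, 46), (281, 18), (294, -25), (295, -73), (296, -42)]
```

```bash
python3 -m creep '[{"translation":[-5,0,0],"roll":0,"gripper":50},{"translation":[-10,0,0],"roll":0,"gripper":50},{"translation":[-14,0,0],"roll":0,"gripper":50},{"translation":[-18,0,0],"roll":0,"gripper":50},{"translation":[-22,0,0],"roll":0,"gripper":50}]' 4
python3 - <<'E'
from h import *
go(.471,.2766,.180,4.5)
im=viewer.camera('wrist'); rowdiff(im); cv2.imwrite('pics/w11.png',im)
E
```

```text
time: 37.48
position: [0.4722, 0.2763, 0.1795]
tool_rot: [-0.038, 0.999, 0.0, 0.0]
ft_force: [-0.2, -0.1, -1.3]
grip_width: 0.0581
grip_force: 4.0
t 37.5 pos [0.4722 0.2763 0.1795] yaw 4.3 q6 -1.32 grip 0.0581 4.0 F [-0.2 -0.1 -1.3] | shift [ 1.2  0.3 -0.5] roll -0.2
edges [(182, 8), (221, 8), (237, 9), (247, -11), (248, -32), (249, -13), (281, 11), (282, 12), (284, 24), (285, 51), (286, 41), (287, 8), (294, -25), (295, -78), (296, -46)]
```

```bash
python3 -m creep '[{"translation":[-2,0,0],"roll":0,"gripper":50},{"translation":[-4,0,0],"roll":0,"gripper":50},{"translation":[-6,0,0],"roll":0,"gripper":50},{"translation":[-6,0,0],"roll":0,"gripper":50}]' 4
python3 - <<'E'
from h import *
go(.471,.2766,.180,4.5)
im=viewer.camera('wrist'); rowdiff(im); cv2.imwrite('pics/w12.png',im)
E
```

```text
time: 37.87
position: [0.4781, 0.2768, 0.1796]
tool_rot: [-0.038, 0.999, 0.0, 0.0]
ft_force: [-0.8, -0.5, -1.5]
grip_width: 0.0578
grip_force: 4.0
t 37.9 pos [0.4781 0.2768 0.1796] yaw 4.3 q6 -1.32 grip 0.0578 4.0 F [-0.8 -0.5 -1.5] | shift [ 7.1  0.3 -0.4] roll -0.2
edges [(173, 8), (213, 11), (237, 9), (247, -12), (248, -32), (249, -13), (281, 11), (282, 13), (284, 25), (285, 52), (286, 39), (287, 8), (294, -25), (295, -77), (296, -46)]
```

```bash
python3 - <<'E'
from h import *
from scipy.optimize import fsolve
def f(p,L,rt,rb,piv=.0115):
    h,t=p; X=np.array([[.0125,0,-h],[.0125,0,L-h]])@R.from_euler('y',t,degrees=True).as_matrix().T+[0,0,piv]
    return wproj(X)[:,1]-[rt,rb]
for n,L,rt,rb in(('S2',.1,285.5,232),('L1',.13,263,227.5),('L2a',.13,284,251),('L2b',.13,279,247),('L2c',.13,285.5,237.5)):
    s=fsolve(f,[.011,0],args=(L,rt,rb)); print(n,s.round(4),'bottom z rel TCP',-.0115-(L-s[0])*np.cos(np.radians(s[1])))
b=cv2.imread('pics/side10.png'); P=pose('side'); v=viewer.camera('side'); d=np.abs(v.astype(int)-b).max(2); print(len(v))
for r in viewer.recognise('side','die_a'): print(round(r['p'],2),np.round(r['bbox']))
for r in viewer.recognise('side','low_rack'): print(np.round(r['bbox']))
E
```

```text
S2 [0.0148 0.6136] bottom z rel TCP -0.09671444020289596
L1 [-0.0193 -3.6713] bottom z rel TCP -0.1604569032991705
L2a [  0.0285 -10.1526] bottom z rel TCP -0.11141471158143544
L2b [ 0.0158 -9.1453] bottom z rel TCP -0.12419945032666786
L2c [ 0.0207 -4.8083] bottom z rel TCP -0.12043272994208017
480
0.97 [224. 150.  24.  36.]
0.95 [233. 320.  52.  41.]
0.88 [314. 285.  54.  55.]
0.79 [267. 181.  24.  31.]
0.78 [245. 195.  28.  32.]
0.68 [200. 146.  30.  47.]
0.68 [208. 265.  52.  40.]
[193. 169.  69.  52.]
```

```bash
python3 -m creep '[{"translation":[0,0,-12],"roll":0,"gripper":50},{"translation":[8,0,-12],"roll":0,"gripper":50},{"translation":[15,0,-12],"roll":0,"gripper":50},{"translation":[16,0,-12],"roll":0,"gripper":50},{"translation":[16,0,-12],"roll":0,"gripper":50}]' 4
python3 -m creep '[{"translation":[0,0,8],"roll":0,"gripper":50},{"translation":[0,0,15],"roll":0,"gripper":50},{"translation":[0,0,22],"roll":0,"gripper":50},{"translation":[0,0,28],"roll":0,"gripper":50},{"translation":[0,0,28],"roll":0,"gripper":50}]'
python3 - <<'E'
from h import *
go(.471,.2766,.155,4.5)
im=viewer.camera('wrist'); rowdiff(im); cv2.imwrite('pics/w13.png',im)
E
```

```text
time: 38.48
position: [0.4601, 0.2754, 0.1912]
tool_rot: [-0.038, 0.999, -0.0, -0.001]
ft_force: [0.4, 1.1, -1.6]
grip_width: 0.0577
grip_force: 4.0
time: 38.9
position: [0.4612, 0.2752, 0.1618]
tool_rot: [-0.037, 0.999, -0.0, -0.001]
ft_force: [0.1, -0.9, -2.3]
grip_width: 0.0579
grip_force: 4.0
t 38.9 pos [0.4612 0.2752 0.1618] yaw 4.3 q6 -1.32 grip 0.0579 4.0 F [ 0.1 -0.9 -2.3] | shift [-9.9  0.6  6.8] roll -0.2
edges [(241, 9), (249, -12), (250, -32), (251, -13), (280, 10), (281, 13), (283, 32), (284, 52), (285, 30), (294, -24), (295, -77), (296, -45)]
```

```bash
python3 -m creep '[{"translation":[-3,0,0],"roll":0,"gripper":50},{"translation":[-6,0,0],"roll":0,"gripper":50},{"translation":[-9,0,0],"roll":0,"gripper":50},{"translation":[-12,0,0],"roll":0,"gripper":50},{"translation":[-12,0,0],"roll":0,"gripper":50}]' 4
python3 - <<'E'
from h import *
go(.471,.2766,.155,4.5)
im=viewer.camera('wrist'); rowdiff(im); cv2.imwrite('pics/w14.png',im)
E
```

```text
time: 39.37
position: [0.4745, 0.2765, 0.1639]
tool_rot: [-0.037, 0.999, 0.0, 0.001]
ft_force: [0.6, -0.1, -1.9]
grip_width: 0.0576
grip_force: 4.0
t 39.4 pos [0.4745 0.2765 0.1639] yaw 4.3 q6 -1.32 grip 0.0576 4.0 F [ 0.6 -0.1 -1.9] | shift [3.5 0.3 8.9] roll -0.2
edges [(222, 9), (228, -9), (230, 9), (240, -11), (241, -30), (242, -13), (284, 14), (285, 10), (287, 18), (288, 55), (289, 53), (290, 8), (294, -28), (295, -85), (296, -53)]
```

```bash
python3 -m creep '[{"translation":[2,0,4],"roll":0,"gripper":50},{"translation":[2,0,8],"roll":0,"gripper":50},{"translation":[2,0,12],"roll":0,"gripper":50},{"translation":[2,0,14],"roll":0,"gripper":50},{"translation":[2,0,14],"roll":0,"gripper":50}]' 4
python3 -m creep '[{"translation":[0,0,2],"roll":0,"gripper":50},{"translation":[0,0,4],"roll":0,"gripper":50},{"translation":[0,0,4],"roll":0,"gripper":50}]'
```

```text
time: 39.83
position: [0.4711, 0.2761, 0.1488]
tool_rot: [-0.038, 0.999, -0.0, -0.001]
ft_force: [0.8, -0.2, -1.3]
grip_width: 0.058
grip_force: 4.0
time: 40.08
position: [0.4715, 0.2762, 0.1453]
tool_rot: [-0.038, 0.999, -0.0, -0.0]
ft_force: [-0.2, -0.7, -1.8]
grip_width: 0.0582
grip_force: 4.0
```

```bash
python3 -m creep '[{"translation":[0,0,2],"roll":0,"gripper":50},{"translation":[0,0,4],"roll":0,"gripper":50},{"translation":[0,0,4],"roll":0,"gripper":50}]'
python3 -m creep '[{"translation":[0,0,2],"roll":0,"gripper":50},{"translation":[0,0,3],"roll":0,"gripper":50},{"translation":[0,0,3],"roll":0,"gripper":50}]'
python3 - <<'E'
from h import *
im=viewer.camera('wrist'); rowdiff(im); go(.471,.2766,.14,4.5)
E
```

```text
time: 40.33
position: [0.4714, 0.2762, 0.1413]
tool_rot: [-0.038, 0.999, -0.0, -0.0]
ft_force: [0.1, -0.2, -2.0]
grip_width: 0.0581
grip_force: 4.0
time: 40.58
position: [0.4715, 0.2762, 0.1384]
tool_rot: [-0.038, 0.999, -0.0, -0.0]
ft_force: [0.3, 0.1, -2.0]
grip_width: 0.0582
grip_force: 4.0
edges [(234, 8), (240, -11), (241, -31), (242, -13), (284, 14), (285, 10), (287, 18), (288, 55), (289, 53), (290, 8), (294, -27), (295, -86), (296, -53)]
t 40.6 pos [0.4715 0.2763 0.1385] yaw 4.3 q6 -1.32 grip 0.0581 4.0 F [-0.2 -0.4 -1.7] | shift [ 0.5  0.4 -1.5] roll -0.2
```

```bash
for i in 1; do python3 -m creep '[{"translation":[0,0,2],"roll":0,"gripper":50},{"translation":[0,0,4],"roll":0,"gripper":50},{"translation":[0,0,4],"roll":0,"gripper":50},{"translation":[0,0,4],"roll":0,"gripper":50}]'; done | grep -A1 -E "pos|ft"
python3 -m creep '[{"translation":[0,0,2],"roll":0,"gripper":50},{"translation":[0,0,3],"roll":0,"gripper":50},{"translation":[0,0,3],"roll":0,"gripper":50},{"translation":[0,0,3],"roll":0,"gripper":50}]' | grep -E "pos|ft"
```

```text
position: [0.4715, 0.2762, 0.1344]
tool_rot: [-0.038, 0.999, -0.0, -0.0]
ft_force: [0.5, 0.6, -1.9]
grip_width: 0.058
position: [0.4715, 0.2763, 0.1315]
ft_force: [-0.1, 0.2, -1.9]
```

```bash
python3 -m creep '[{"translation":[0,0,2],"roll":0,"gripper":50},{"translation":[0,0,4],"roll":0,"gripper":50},{"translation":[0,0,4],"roll":0,"gripper":50},{"translation":[0,0,4],"roll":0,"gripper":50}]' | grep -E "pos|ft"
python3 - <<'E'
from h import *
from scipy.optimize import fsolve
im=viewer.camera('wrist'); rowdiff(im); cv2.imwrite('pics/w15.png',im)
v=viewer.camera('side')
cv2.imwrite('pics/s15.png',np.hstack([cv2.resize(im[100:360,190:450],(390,390)),cv2.resize(v[110:230,160:280],(390,390),interpolation=cv2.INTER_CUBIC)]))
def f(p,L,rt,rb,piv=.0115):
    h,t=p; X=np.array([[.0125,0,-h],[.0125,0,L-h]])@R.from_euler('y',t,degrees=True).as_matrix().T+[0,0,piv]
    return wproj(X)[:,1]-[rt,rb]
print(fsolve(f,[.011,0],args=(.13,288.5,231)))
P=pose('side')
for r in viewer.recognise('side','die_a'): print(round(r['p'],2),np.round(r['bbox'],1))
c=np.array([.4715,.2763])
for z in(.15,.16,.17): # expected bbox of an upright die with top z
    ax=np.array([np.cos(.0785),np.sin(.0785)]); ay=np.array([-ax[1],ax[0]])
    X=[[*(c+a*ax+b*ay),k] for a in(-.0125,.0125) for b in(-.029,.029) for k in(z-.13,z)]; q=proj(P,np.array(X)); print(z,q.min(0).round(1),q.max(0).round(1))
E
```

```text
position: [0.4726, 0.2765, 0.1281]
ft_force: [0.1, -1.2, 2.6]
edges [(187, 8), (236, 8), (239, -10), (240, -27), (241, -17), (286, 9), (287, 15), (290, 19), (291, 57), (292, 55), (294, -26), (295, -88), (296, -57)]
[ 0.02092871 -1.99583307]
0.94 [231.3 320.1  49.5  38. ]
0.92 [243.6 195.   30.2  34.7]
0.79 [267.9 181.4  21.3  29.3]
0.71 [209.3 265.3  51.6  41.7]
0.69 [202.2 164.3  24.6  32.5]
0.65 [313.6 284.6  55.2  52.6]
0.59 [227.4 151.7  20.8  34.7]
0.23 [191.8 169.6  70.6  49.1]
0.15 [199.8 158.3] [227.2 208.3]
0.16 [199.1 155.2] [226.7 205.6]
0.17 [198.4 152.2] [226.2 203. ]
```

```bash
python3 -m creep '[{"translation":[0,0,0],"roll":0,"gripper":76},{"translation":[0,0,0],"roll":0,"gripper":76},{"translation":[0,0,0],"roll":0,"gripper":76},{"translation":[0,0,0],"roll":0,"gripper":76},{"translation":[0,0,-20],"roll":0,"gripper":76}]'
python3 -m creep '[{"translation":[0,0,-35],"roll":0,"gripper":76},{"translation":[0,0,-70],"roll":0,"gripper":76},{"translation":[-1,-10,-105],"roll":0,"gripper":76},{"translation":[-3,-50,-105],"roll":0,"gripper":76},{"translation":[-6,-90,-105],"roll":0,"gripper":76}]'
python3 -m creep '[{"translation":[-3,-40,0],"roll":0,"gripper":76},{"translation":[-6,-80,0],"roll":0,"gripper":76},{"translation":[-9,-120,0],"roll":0,"gripper":76},{"translation":[-11,-160,0],"roll":0,"gripper":76},{"translation":[-13,-200,0],"roll":0,"gripper":76}]'
python3 -m creep '[{"translation":[-3,-40,0],"roll":0,"gripper":76},{"translation":[-6,-80,0],"roll":0,"gripper":76},{"translation":[-9,-120,0],"roll":0,"gripper":76},{"translation":[-12,-160,0],"roll":2,"gripper":76},{"translation":[-14,-195,0],"roll":4,"gripper":76}]'
python3 -m creep '[{"translation":[0,-25,30],"roll":0,"gripper":76},{"translation":[0,-25,70],"roll":0,"gripper":76},{"translation":[0,-25,110],"roll":0,"gripper":76},{"translation":[0,-25,150],"roll":0,"gripper":76},{"translation":[0,-25,175],"roll":0,"gripper":76}]'
python3 -m creep '[{"translation":[0,0,0],"roll":0,"gripper":76},{"translation":[0,0,0],"roll":0,"gripper":76},{"translation":[0,0,0],"roll":0,"gripper":76}]'
python3 - <<'E'
from h import *
viewer.camera('side'); P=pose('side')
for r in viewer.recognise('side','die_a'):
        b=r['bbox']; print(round(r['p'],2),np.round(b),np.round(toplane(P,[b[0]+b[2]/2,b[1]+b[3]/2],.0125)[0],3))
go(.544,-.230,.023,0)
im=viewer.camera('wrist'); cv2.imwrite('pics/w16.png',im); P=pose('wrist')
o=ortho(P,im,.025,.38,.62,-.32,-.14,2000); cv2.imwrite('pics/o16.png',o)
E
```

```text
time: 42.2
position: [0.4688, 0.2753, 0.1446]
tool_rot: [-0.037, 0.999, -0.001, -0.004]
ft_force: [-0.0, -0.8, 0.1]
grip_width: 0.0748
grip_force: 0.0
time: 42.62
position: [0.4854, 0.1876, 0.2552]
tool_rot: [-0.04, 0.999, 0.0, 0.003]
ft_force: [-0.0, -1.4, -0.7]
grip_width: 0.0763
grip_force: 0.0
time: 43.03
position: [0.5119, -0.0132, 0.2525]
tool_rot: [-0.038, 0.999, 0.0, -0.0]
ft_force: [0.8, 0.3, -0.4]
grip_width: 0.076
grip_force: 0.0
time: 43.45
position: [0.5408, -0.2074, 0.2524]
tool_rot: [-0.001, 1.0, 0.0, -0.0]
ft_force: [0.2, 0.1, 0.3]
grip_width: 0.0762
grip_force: 0.0
time: 43.87
position: [0.5387, -0.2288, 0.0736]
tool_rot: [-0.002, 1.0, 0.002, -0.003]
ft_force: [-0.6, 0.3, 0.7]
grip_width: 0.076
grip_force: 0.0
time: 44.12
position: [0.5421, -0.2304, 0.0789]
tool_rot: [-0.003, 1.0, -0.001, 0.001]
ft_force: [-0.3, 0.5, 0.5]
grip_width: 0.0759
grip_force: 0.0
0.97 [240. 196.  32.  32.] [0.536 0.175]
0.94 [200. 163.  28.  38.] [0.515 0.368]
0.83 [222. 147.  23.  38.] [0.607 0.397]
0.81 [313. 286.  56.  50.] [ 0.487 -0.234]
0.69 [270. 181.  19.  34.] [0.622 0.18 ]
0.62 [231. 319.  50.  43.] [ 0.29  -0.169]
0.56 [209. 265.  53.  39.] [ 0.344 -0.008]
t 44.2 pos [ 0.5426 -0.2307  0.08  ] yaw 0.3 q6 -2.17 grip 0.076 0.0 F [-0.5  0.9 -0.3] | shift [-1.2  0.8 57. ] roll 0.3
```

L3 is unmoved; grip it 13 mm from its far end with a light grip, lift and carry.

```bash
python3 -m creep '[{"translation":[-1,1,30],"roll":0,"gripper":76},{"translation":[-1,1,50],"roll":0,"gripper":76},{"translation":[-1,1,57],"roll":0,"gripper":76},{"translation":[-1,1,57],"roll":0,"gripper":50},{"translation":[-1,1,57],"roll":0,"gripper":50}]' 4
python3 -m creep '[{"translation":[0,0,0],"roll":0,"gripper":50},{"translation":[0,0,0],"roll":0,"gripper":50},{"translation":[0,0,0],"roll":0,"gripper":50},{"translation":[0,0,0],"roll":0,"gripper":50},{"translation":[0,0,0],"roll":0,"gripper":50}]'
python3 -m creep '[{"translation":[0,0,-20],"roll":0,"gripper":50},{"translation":[0,0,-40],"roll":0,"gripper":50},{"translation":[0,0,-60],"roll":0,"gripper":50},{"translation":[0,0,-80],"roll":0,"gripper":50},{"translation":[0,0,-100],"roll":0,"gripper":50}]'
python3 -m creep '[{"translation":[0,0,-25],"roll":0,"gripper":50},{"translation":[0,0,-55],"roll":0,"gripper":50},{"translation":[0,0,-90],"roll":0,"gripper":50},{"translation":[0,0,-125],"roll":0,"gripper":50},{"translation":[0,0,-160],"roll":0,"gripper":50}]'
python3 -m creep '[{"translation":[0,0,-30],"roll":0,"gripper":50},{"translation":[0,0,-40],"roll":0,"gripper":50},{"translation":[0,0,-40],"roll":0,"gripper":50},{"translation":[0,0,-40],"roll":0,"gripper":50}]'
python3 - <<'E'
from h import *
go(.512,.280,.325,4.5)
im=viewer.camera('wrist'); rowdiff(im); cv2.imwrite('pics/w17.png',im)
E
```

```text
time: 44.68
position: [0.5428, -0.2292, 0.0217]
tool_rot: [-0.003, 1.0, -0.0, 0.001]
ft_force: [-0.4, -0.1, 0.3]
grip_width: 0.0691
grip_force: 0.0
time: 45.1
position: [0.5431, -0.2295, 0.022]
tool_rot: [-0.003, 1.0, -0.001, 0.001]
ft_force: [0.7, -0.8, 5.4]
grip_width: 0.0577
grip_force: 4.0
time: 45.52
position: [0.5411, -0.2282, 0.121]
tool_rot: [-0.003, 1.0, 0.001, -0.001]
ft_force: [-0.3, -0.3, -2.4]
grip_width: 0.058
grip_force: 4.0
time: 45.93
position: [0.5409, -0.228, 0.2815]
tool_rot: [-0.003, 1.0, 0.001, -0.001]
ft_force: [0.8, -0.4, -2.4]
grip_width: 0.0581
grip_force: 4.0
time: 46.27
position: [0.5412, -0.2282, 0.3193]
tool_rot: [-0.003, 1.0, 0.001, -0.001]
ft_force: [0.5, 0.6, -4.3]
grip_width: 0.0579
grip_force: 4.0
t 46.3 pos [ 0.5412 -0.2282  0.3193] yaw 0.3 q6 -2.17 grip 0.0579 4.0 F [ 0.5  0.6 -4.3] | shift [ 26.5 508.4  -5. ] roll -4.2
edges [(238, -18), (239, -41), (249, -9), (250, -23), (251, -13), (285, 12), (286, 9), (287, 25), (288, 49), (289, 36), (294, -25), (295, -75), (296, -45)]
```

```bash
python3 -m creep '[{"translation":[1,18,0],"roll":0,"gripper":50},{"translation":[3,48,0],"roll":0,"gripper":50},{"translation":[5,82,0],"roll":0,"gripper":50},{"translation":[7,118,0],"roll":0,"gripper":50},{"translation":[9,154,0],"roll":0,"gripper":50}]' 4
python3 -m creep '[{"translation":[2,36,0],"roll":0,"gripper":50},{"translation":[4,72,0],"roll":0,"gripper":50},{"translation":[6,108,0],"roll":0,"gripper":50},{"translation":[8,144,0],"roll":0,"gripper":50},{"translation":[9,180,0],"roll":0,"gripper":50}]'
python3 -m creep '[{"translation":[2,36,0],"roll":0,"gripper":50},{"translation":[4,72,0],"roll":0,"gripper":50},{"translation":[6,108,0],"roll":-1,"gripper":50},{"translation":[8,138,0],"roll":-3,"gripper":50},{"translation":[9,160,0],"roll":-4,"gripper":50}]'
python3 -m creep '[{"translation":[0,10,0],"roll":0,"gripper":50},{"translation":[0,15,0],"roll":0,"gripper":50},{"translation":[0,15,0],"roll":0,"gripper":50},{"translation":[0,15,0],"roll":0,"gripper":50},{"translation":[0,15,0],"roll":0,"gripper":50}]'
python3 - <<'E'
from h import *
go(.512,.280,.22,4.5)
im=viewer.camera('wrist'); rowdiff(im); cv2.imwrite('pics/w18.png',im)
for z in(.115,.12,.125): print(z,wtool((320,239),z)[0])
E
```

```text
time: 46.73
position: [0.5304, -0.0732, 0.3172]
tool_rot: [-0.002, 1.0, 0.001, -0.003]
ft_force: [-0.1, 0.1, -1.8]
grip_width: 0.0583
grip_force: 4.0
time: 47.15
position: [0.52, 0.1068, 0.3174]
tool_rot: [-0.003, 1.0, 0.0, -0.003]
ft_force: [-0.3, 0.2, -2.9]
grip_width: 0.0587
grip_force: 4.0
time: 47.57
position: [0.5101, 0.2674, 0.3171]
tool_rot: [-0.039, 0.999, -0.0, -0.003]
ft_force: [0.2, 0.2, -2.0]
grip_width: 0.0581
grip_force: 4.0
time: 47.98
position: [0.5114, 0.2784, 0.3201]
tool_rot: [-0.037, 0.999, -0.001, -0.001]
ft_force: [1.1, -0.6, -3.0]
grip_width: 0.0581
grip_force: 4.0
t 48.0 pos [0.5114 0.2784 0.3201] yaw 4.2 q6 -1.34 grip 0.0581 4.0 F [ 1.1 -0.6 -3. ] | shift [ -0.8   1.6 100.1] roll -0.3
edges [(163, 8), (220, -11), (221, -8), (228, 8), (234, 8), (235, 8), (244, -17), (245, -24), (246, -8), (284, 12), (285, 13), (287, 31), (288, 58), (289, 39), (294, -26), (295, -86), (296, -53)]
0.115 3.6772833131685085
0.12 2.4350688154510385
0.125 1.1928543177335689
```

```bash
python3 -m creep '[{"translation":[5,1.5,20],"roll":0,"gripper":50},{"translation":[5,1.5,45],"roll":0,"gripper":50},{"translation":[5,1.5,70],"roll":0,"gripper":50},{"translation":[5,1.5,85],"roll":0,"gripper":50},{"translation":[5,1.5,95],"roll":0,"gripper":50}]'
python3 -m creep '[{"translation":[0,0,10],"roll":0,"gripper":50},{"translation":[0,0,20],"roll":0,"gripper":50},{"translation":[0,0,30],"roll":0,"gripper":50},{"translation":[0,0,40],"roll":0,"gripper":50},{"translation":[0,0,40],"roll":0,"gripper":50}]'
python3 - <<'E'
from h import *
go(.512,.280,.16,4.5)
im=viewer.camera('wrist'); rowdiff(im); cv2.imwrite('pics/w19.png',im)
E
```

```text
time: 48.45
position: [0.5055, 0.2795, 0.2238]
tool_rot: [-0.037, 0.999, -0.001, -0.002]
ft_force: [-0.9, -0.4, -2.8]
grip_width: 0.058
grip_force: 4.0
time: 48.87
position: [0.5052, 0.2806, 0.1837]
tool_rot: [-0.038, 0.999, -0.0, -0.002]
ft_force: [0.1, -0.5, -2.9]
grip_width: 0.0582
grip_force: 4.0
t 48.9 pos [0.5052 0.2806 0.1837] yaw 4.3 q6 -1.33 grip 0.0582 4.0 F [ 0.1 -0.5 -2.9] | shift [-6.8 -1.1 23.7] roll -0.2
edges [(176, 8), (177, 8), (189, -21), (190, -19), (194, 8), (195, 18), (196, 17), (197, 9), (206, 17), (207, 20), (208, 19), (209, 19), (210, 12), (223, -13), (224, -21), (225, -28), (226, -23), (227, -12), (242, -10), (243, -25), (244, -16), (284, 11), (285, 15), (287, 11), (288, 58), (289, 65), (294, -24), (295, -90), (296, -57)]
```

```bash
python3 -m creep '[{"translation":[0,0,6],"roll":0,"gripper":50},{"translation":[0,0,12],"roll":0,"gripper":50},{"translation":[0,0,18],"roll":0,"gripper":50},{"translation":[-2,0,22],"roll":0,"gripper":50},{"translation":[-5,0,22],"roll":0,"gripper":50}]'
python3 -m creep '[{"translation":[-1,0,3],"roll":0,"gripper":50},{"translation":[-1,0,6],"roll":0,"gripper":50},{"translation":[-1,0,8],"roll":0,"gripper":50},{"translation":[-1,0,8],"roll":0,"gripper":50}]'
python3 - <<'E'
from h import *
go(.512,.280,.15,4.5)
im=viewer.camera('wrist'); rowdiff(im); cv2.imwrite('pics/w20.png',im)
E
```

```text
time: 49.33
position: [0.5104, 0.2813, 0.1625]
tool_rot: [-0.038, 0.999, -0.0, -0.001]
ft_force: [-0.2, 0.2, -2.7]
grip_width: 0.0581
grip_force: 4.0
time: 49.67
position: [0.5119, 0.2814, 0.1552]
tool_rot: [-0.038, 0.999, -0.0, -0.0]
ft_force: [-0.2, 0.1, -3.1]
grip_width: 0.0581
grip_force: 4.0
t 49.7 pos [0.5119 0.2814 0.1552] yaw 4.3 q6 -1.33 grip 0.0581 4.0 F [-0.2  0.1 -3.1] | shift [ 0.  -1.4  5.2] roll -0.2
edges [(168, 11), (169, 8), (183, -11), (184, -31), (185, -11), (186, 8), (187, 20), (188, 17), (189, 9), (219, 8), (220, 19), (221, 20), (222, 15), (223, 12), (224, 11), (240, -9), (241, -19), (242, -22), (243, -27), (244, -40), (245, -30), (284, 11), (285, 16), (288, 47), (289, 66), (290, 23), (294, -21), (295, -94), (296, -61)]
```

```bash
python3 -m creep '[{"translation":[0,0,2],"roll":0,"gripper":50},{"translation":[0,0,4],"roll":0,"gripper":50},{"translation":[0,0,6],"roll":0,"gripper":50},{"translation":[0,0,6],"roll":0,"gripper":50}]' | grep -E "pos|ft"
python3 -m creep '[{"translation":[0,0,2],"roll":0,"gripper":50},{"translation":[0,0,4],"roll":0,"gripper":50},{"translation":[0,0,4],"roll":0,"gripper":50}]' | grep -E "pos|ft"
```

```text
position: [0.5129, 0.2818, 0.1505]
ft_force: [-0.7, -0.7, 2.6]
position: [0.5128, 0.2818, 0.1464]
ft_force: [-0.6, -0.9, 3.9]
```

```bash
python3 -m creep '[{"translation":[0,0,0],"roll":0,"gripper":76},{"translation":[0,0,0],"roll":0,"gripper":76},{"translation":[0,0,0],"roll":0,"gripper":76},{"translation":[0,0,0],"roll":0,"gripper":76},{"translation":[0,0,-20],"roll":0,"gripper":76}]'
python3 -m creep '[{"translation":[0,0,-40],"roll":0,"gripper":76},{"translation":[0,0,-80],"roll":0,"gripper":76},{"translation":[0,0,-120],"roll":0,"gripper":76},{"translation":[-40,-10,-140],"roll":0,"gripper":76},{"translation":[-80,-30,-140],"roll":0,"gripper":76}]'
python3 -m creep '[{"translation":[-40,-20,-10],"roll":0,"gripper":76},{"translation":[-80,-40,-20],"roll":0,"gripper":76},{"translation":[-100,-60,-20],"roll":0,"gripper":76},{"translation":[-100,-60,-20],"roll":0,"gripper":76},{"translation":[-100,-60,-20],"roll":0,"gripper":76}]'
python3 - <<'E'
from h import *
go(.7,.2,.33,0)
w=viewer.camera('wrist'); s=viewer.camera('side'); Ps=pose('side'); c=viewer.camera('scene')
s2=cv2.resize(s[100:280,130:430],(800,480),interpolation=cv2.INTER_CUBIC)
def draw(cx,cy,yaw,off,L,z0):
    ax=np.array([np.cos(yaw),np.sin(yaw)]); ay=np.array([-ax[1],ax[0]])
    for o in off:
        X=[[*(np.array([cx,cy])+(o+a)*ax+b*ay),k] for a in(-.0125,.0125) for b in(-.029,.029) for k in(z0,z0+L)]
        p=((proj(Ps,np.array(X))-[130,100])*800/300).astype(int)
        for i in range(8):
            for k in(1,2,4):
                if not i&k and (i&1 or k==1 and 0): cv2.line(s2,p[i].tolist(),p[i|k].tolist(),(0,0,255),1)
draw(.512,.28,.0785,(-.041,0,.041),.13,.02); draw(.5212,.0794,.14,(-.041,.041),.1,.05)
cv2.imwrite('pics/final.png',s2); cv2.imwrite('pics/finalw.png',w); cv2.imwrite('pics/finalc.png',c)
E
```

```text
time: 50.72
position: [0.5096, 0.2806, 0.1623]
tool_rot: [-0.037, 0.999, -0.001, -0.004]
ft_force: [-0.6, -0.4, 0.0]
grip_width: 0.0748
grip_force: 0.0
time: 51.13
position: [0.5893, 0.2627, 0.3123]
tool_rot: [-0.04, 0.999, 0.002, 0.005]
ft_force: [1.5, 1.3, -0.2]
grip_width: 0.076
grip_force: 0.0
time: 51.55
position: [0.6933, 0.2059, 0.3241]
tool_rot: [-0.036, 0.999, 0.0, -0.001]
ft_force: [-0.8, 0.8, -0.3]
grip_width: 0.076
grip_force: 0.0
t 51.5 pos [0.6933 0.2059 0.3241] yaw 4.1 q6 -1.51 grip 0.076 0.0 F [-0.8  0.8 -0.3] | shift [-6.2 -6.4 -6. ] roll 4.1
```

View pics/final.png

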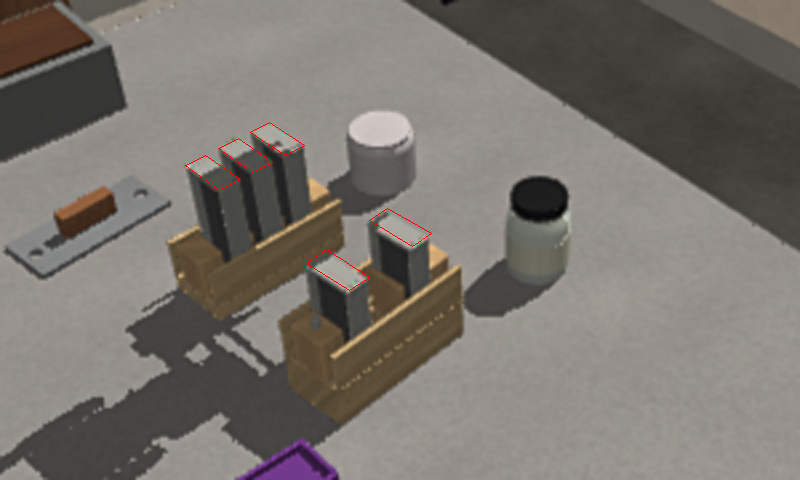

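The picture shows all five dies upright. Their tops at about (212,172), (245,155), (277,138), (338,271) and (400,227) match the drawn level outlines. The cover lies flat at (88,225) with its bar up, and the jar and tin are in place.

```bash
python3 -c "
from rig import hand_in
print(hand_in())"
```

```text
the job is handed in; nothing more can be done
None
```

The job is handed in; no verdict came back. In the last picture, the cover lies flat on the bench with its bar up, three long dies stand in the lower rack, two short dies stand in the taller rack, all tops are level, and the jar and tin are in place (the hammer was out of that view; no move went near it).

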